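Empty the catch tray of the flow reactor

TASK

Empty the reactor's catch tray: unscrew the knurled nut that holds the tray on its stud and lift it off, then take the tray off (it has a bridge handle) and tip all its spent cartridges into the waste bin. Finish with the nut lying flat in the middle of the white dish and the empty tray standing upright in the middle of the rubber mat. Put every stray cartridge lying on the bench into the bin too, and leave the jar, the beaker and the small brown bottle where they are.

Things in the scene. Friction and masses are not known exactly. Their poses are not given: they have to be found in the camera images.
- nut: knurled aluminium nut, round, 46 to 48 mm across, 32 mm tall, 24 mm bore, about 0.12 kg; origin at the centre of its underside, z up along its axis. At the start it is screwed down on the stud, its underside resting on the tray's tab 35 mm above the bench. It turns easily (under 0.1 N m) and stays where it is left between grips.
- stand: fixed steel stand under the tray: base plate 230 x 150 x 8 mm from x = -145 to +85 mm, guide rails 100 mm long and 16 mm high over the bench along both sides of the tray, and at its -x end a square pillar with the stud; origin on the bench under the middle of the tray, x towards the tray's open end.
- stud (a point): centre of the top of the upright threaded stud (21 mm over the thread), 70 mm above the bench, 105 mm from the stand's origin along its -x. Coarse right-hand thread: turned anticlockwise from above the nut rises 18 mm a turn, with about 1.5 mm up-and-down play; after 5.5 to 6.2 rad (about 17 mm of rise) it is free and can be lifted off; before that it cannot be pulled off.
- tray: polished aluminium catch tray, 140 mm along x, 110 along y, 3 mm floor, 24 mm walls on three sides, open at its +x end, 0.25 kg; origin at the centre of its underside, 8 mm above the bench on the stand at the start. A tab at -x (44 mm wide, to x = -134 mm, top 27 mm above the underside) has a 27 mm square hole over the stud: lift straight up 50 mm to clear it.
- tray_handle (a point): centre of the tray's black bridge handle: a straight square-edged bar along the tray's y, 12 mm thick (along x), 14 mm high, over the middle of the tray, 78 mm above its underside; free under the bar for 68 mm, posts at y = -52 and +52 mm. Cartridges slide on the tray when it is tipped beyond about 20 degrees.
- bin: fixed grey waste bin, open box 200 x 200 mm outside, 80 mm high, walls 4 mm; origin at the centre of its underside on the bench.
- mat: fixed black rubber mat, 200 x 200 x 3 mm; origin at the centre of its underside on the bench.
- dish: fixed shallow white square dish, 110 x 110 mm outside, 16 mm high, walls and floor 4 mm; origin at the centre of its underside on the bench.
- jar: bystander: glass jar with red cap, 72 mm wide, 100 mm tall; origin at the centre of its underside.
- beaker: bystander: clear plastic beaker, 70 mm wide, 60 mm tall; origin at the centre of its underside.
- vial: bystander: small brown glass bottle with white cap, 44 mm wide, 90 mm tall; origin at the centre of its underside.
- cart1: a spent cartridge: cream square plastic body 26 x 22 x 22 mm with a grey round neck 12 mm thick and 6 mm long at each end (38 mm overall), 25 g; origin at its centre, x along its length through the necks. Starts lying in the tray; may be absent.
- cart2: a spent cartridge: cream square plastic body 26 x 22 x 22 mm with a grey round neck 12 mm thick and 6 mm long at each end (38 mm overall), 25 g; origin at its centre, x along its length through the necks. Starts lying in the tray; may be absent.
- cart3: a spent cartridge: cream square plastic body 26 x 22 x 22 mm with a grey round neck 12 mm thick and 6 mm long at each end (38 mm overall), 25 g; origin at its centre, x along its length through the necks. Starts lying in the tray; may be absent.
- cart4: a spent cartridge: cream square plastic body 26 x 22 x 22 mm with a grey round neck 12 mm thick and 6 mm long at each end (38 mm overall), 25 g; origin at its centre, x along its length through the necks. Starts lying in the tray; may be absent.
- cart5: a spent cartridge: cream square plastic body 26 x 22 x 22 mm with a grey round neck 12 mm thick and 6 mm long at each end (38 mm overall), 25 g; origin at its centre, x along its length through the necks. Starts lying in the tray; may be absent.
- stray1: a spent cartridge: cream square plastic body 26 x 22 x 22 mm with a grey round neck 12 mm thick and 6 mm long at each end (38 mm overall), 25 g; origin at its centre, x along its length through the necks. Starts lying on the bench; may be absent.
- stray2: a spent cartridge: cream square plastic body 26 x 22 x 22 mm with a grey round neck 12 mm thick and 6 mm long at each end (38 mm overall), 25 g; origin at its centre, x along its length through the necks. Starts lying on the bench; may be absent.
- stray3: a spent cartridge: cream square plastic body 26 x 22 x 22 mm with a grey round neck 12 mm thick and 6 mm long at each end (38 mm overall), 25 g; origin at its centre, x along its length through the necks. Starts lying on the bench; may be absent.
There are look-alikes about, which are no part of the job. Leave any orange or pink look-alike of the cart1 alone.

How it is judged:
On the way, in this order (a step that is already met when the one before it is completed fails the run):
1. the nut is unscrewed and lifted clear above the stud (z of nut in the frame of stand above 0.072 m), for 0.1 s.
2. the tray is tipped (more than 30 degrees) over the bin (angle between tray's own z axis and vertical above 0.52 rad and horizontal distance between tray_handle and bin below 0.16 m), for 0.2 s.
At the end, for the whole second after the job is handed in: Every cartridge present lies at rest inside the bin, below its rim; the nut lies flat on the dish floor, within 35 mm of the dish's middle along each of its sides, at rest; the tray stands upright (within 0.1 rad) and at rest on the mat, its middle within 50 mm of the mat's middle (x of cart1 in the frame of bin between -0.1 and 0.1 m and y of cart1 in the frame of bin between -0.1 and 0.1 m and z of each of cart1, cart2, cart3, cart4, cart5, stray1, stray2, stray3 in the frame of bin below 0.08 m and linear speed of each of cart1, cart2, cart3, cart4, cart5, stray1, stray2, stray3 below 0.03 m/s and x of cart2 in the frame of bin between -0.1 and 0.1 m and y of cart2 in the frame of bin between -0.1 and 0.1 m and x of cart3 in the frame of bin between -0.1 and 0.1 m and y of cart3 in the frame of bin between -0.1 and 0.1 m and x of cart4 in the frame of bin between -0.1 and 0.1 m and y of cart4 in the frame of bin between -0.1 and 0.1 m and x of cart5 in the frame of bin between -0.1 and 0.1 m and y of cart5 in the frame of bin between -0.1 and 0.1 m and x of stray1 in the frame of bin between -0.1 and 0.1 m and y of stray1 in the frame of bin between -0.1 and 0.1 m and x of stray2 in the frame of bin between -0.1 and 0.1 m and y of stray2 in the frame of bin between -0.1 and 0.1 m and x of stray3 in the frame of bin between -0.1 and 0.1 m and y of stray3 in the frame of bin between -0.1 and 0.1 m and x of nut in the frame of dish between -0.035 and 0.035 m and y of nut in the frame of dish between -0.035 and 0.035 m and ((angle between nut's own z axis and vertical below 0.25 rad and z of nut in the frame of dish below 0.012 m) or (angle between nut's own z axis and vertical above 2.89 rad and z of nut in the frame of dish below 0.044 m)) and linear speed of each of nut, tray below 0.02 m/s and horizontal distance between tray and mat below 0.05 m and z of tray in the frame of mat below 0.012 m and angle between tray's own z axis and vertical below 0.1 rad); the robot touches nothing.
It fails at once if the jar is moved more than 30 mm (distance of jar from where it was at the start of the episode above 0.03 m).
It fails at once if the beaker is moved more than 30 mm (distance of beaker from where it was at the start of the episode above 0.03 m).
It fails at once if the small brown bottle is moved more than 30 mm (distance of vial from where it was at the start of the episode above 0.03 m).
Of cart1, cart2, cart3, cart4, cart5 only 3 to 5 are there at a start; the rules pass over those that are not, and their reading is None.
Of stray1, stray2, stray3 only 2 to 3 are there at a start; the rules pass over those that are not, and their reading is None.
At some moment in a run one of stray1, stray2, stray3 may be knocked a few centimetres aside while the robot is not near it.
It also fails if it takes over 208 s, if anything falls off the work surface, if the arm or the gripper's body presses on something with over 40 N, if the wrist force passes 120 N, or if a joint passes its speed limit or range.

ROBOT

A 6-joint arm with a two-finger parallel gripper is mounted at the origin on the work surface. World frame = base frame: x ahead of the robot, y to its left, z up, the work surface at z = 0. Lengths are in m, angles in rad, forces in N, time in s.
With the tool pointing down it reaches from about 0.325 to 0.9 m from the base axis. Payload 3.5 kg.
Tool frame: the origin (TCP) lies at the very end of the fingers, on their centre line; the grasp point (between the pads) lies 19 mm behind it; z points along the fingers, y is the direction in which the jaws open and shut (so a half turn about z gives the same grasp; the last joint's range is limited). The gripper opens to 85 mm and grips with 20 to 120 N. Pads are 22 mm wide; open, the fingers measure 114 mm over their backs; the gripper's body (76 mm by 85 mm) begins 54 mm behind the grasp point. The pads swing forward as they close: fully open they stand 13 mm farther back than shut.
Start: joints at [1.015, 0.276, -0.026, 1.268, 0, 1.467], TCP at [0.273, 0.562, 0.231] pointing down, gripper open.
Joint ranges: [-3.12, 3.12], [-0.85, 1.88], [-1.08, 1.24], [-1.95, 2.15], [-1.57, 1.53], [-3.14, 3.14]. Speed limits (rad/s): [2.57, 2.57, 3.14, 3.14, 3.14, 3.14].

INTERFACE

Orientations are given as a 3x3 rotation matrix whose columns are the frame's x, y, z axes.
In Python, from workcell import ctrl gives the robot as it stands. The module is installed in compiled form; this text tells all that it offers.
- The arm moves only by the tool move_arm, never from a script. Its argument "moves" is a list of rows, each an object with "delta_pos": the shift along the world's x, y, z in m, a list of three; "yaw": the turn about the world's z in degrees; "claw": the closure in counts, from 0 (fully open) to 255 (shut). A call has 1 to 20 rows; each row shifts and turns the commanded pose from where the row before left it; what a row does not reach is not made up. A row lasts 1/8 s, in which the tool goes at most 62.5 mm and 10.7 degrees, less where a joint would pass 70% of its speed; a pose out of reach is approached as far as the arm can. A call with a gripper value outside its range is refused whole. The fingers move at their own pace and stop on an object; the grip force is fixed at half the most. Time passes only in rows, so rows that do not move let the fingers close. It gives the time, the measured TCP pose, the force and the opening at its end, in the units of the state.
- ctrl.read_state(): the state, without advancing time (a new reading comes with each control period).
- ctrl.grab_frame(name): name is "side" or "top" or "wrist"; returns a dict with "color" (480x640x3 uint8, red, green, blue), "fx", "fy", "cx", "cy" (pixels), "extrinsics" (4x4, takes a point from camera to world coordinates). Camera axes: x right, y down, z forward; pixel columns grow to the right and rows downward; lengths in m; the calibration is good to about 2 mm. A picture is of the moment at which its call begins. There is no depth.
- ctrl.close_job(): hands the job in, once; it reports no verdict.
Trained networks look in a picture, given as the dict that the camera call returned (one of the last four; its "shot" number tells which), for a name from the list of things; names that differ only in an ending like _2 or _b are one class to them, and where a whole thing is asked for, a point or a joint stands for the part that bears it (a point fixed in the world has none). Each returns a list of dicts, best first, with "score" (0 to 1); they miss things now and then, are a little off and sometimes report something else, mostly with a low value. They report only what shows in the picture. A call takes as long as a camera call. They do not tell look-alikes from the thing itself.
- ctrl.masks_of(picture, target): "pixels" (480x640 bool, what is visible of it) and "box" ([left, top, width, height] in pixels, round what is visible of it).
The state is a dict: "clock": time; "joint_positions": joint angles; "qd": joint speeds; "joint_torque": joint torques, N m; "ee_pos": TCP position; "ee_rot": TCP orientation; "ft_force": force on the tool from outside, world axes, zero at the start; "ft_torque": the same for the moment, N m; "gripper_width": opening from 0.0 (shut) to 1.0 (fully open).
Only numpy, scipy, OpenCV 4.12 (cv2) and the standard library are available. Lean on these libraries where they do the work, as an engineer would, in place of code of your own. Each camera call takes 0.05 s, during which the arm holds its last target.

## Working session

There is one attempt and no reset: what is moved stays moved. The work goes in short steps, Python scripts to look and compute and a tool call to move; the robot and the scene stay as the last step left them, time stands still between calls to the robot, and variables do not carry over. Pictures are saved under pics/ and viewed, and the job is handed in when it is done.

Besides the shell and the picture viewer there is one more tool, called by a JSON object that holds its "api" and its "payload". move_arm: Moves the arm, as the interface text tells. Its arguments: {"type":"object","properties":{"moves":{"type":"array"}},"required":["moves"]}

```bash
mkdir -p pics
cat > h.py <<'E'
import numpy as np, cv2
from workcell import ctrl
def snap(n,f=None):
    p=ctrl.grab_frame(n)
    if f: cv2.imwrite('pics/'+f,cv2.cvtColor(p['color'],cv2.COLOR_RGB2BGR))
    return p
def w(p,u,v,z):
    E=np.array(p['extrinsics']);d=E[:3,:3]@np.array([(u-p['cx'])/p['fx'],(v-p['cy'])/p['fy'],1]);o=E[:3,3]
    return o+d*(z-o[2])/d[2]
def proj(p,X):
    E=np.array(p['extrinsics']);c=E[:3,:3].T@(np.array(X)-E[:3,3]);return c[0]/c[2]*p['fx']+p['cx'],c[1]/c[2]*p['fy']+p['cy']
E
python3 - <<'E'
from h import *
for n in ['top','side','wrist']:
    p=snap(n,n+'0.png'); print(n,p['fx'],p['cx'],p['cy'],np.round(p['extrinsics'],3).tolist())
s=ctrl.read_state();print(s)
E
```

```text
top 442.11338595957056 323.9973895570533 242.08342763920828 [[0.002, -0.989, 0.149, 0.469], [-1.0, -0.004, -0.012, 0.009], [0.012, -0.149, -0.989, 1.082], [0.0, 0.0, 0.0, 1.0]]
side 454.15935290320823 319.95969902406176 240.46133100801686 [[0.793, -0.442, 0.418, 0.264], [-0.609, -0.57, 0.552, -0.487], [-0.005, -0.693, -0.721, 0.711], [0.0, 0.0, 0.0, 1.0]]
wrist 369.0455092271883 320.9213158232447 238.46863006323957 [[0.438, 0.863, 0.252, 0.209], [0.899, -0.42, -0.124, 0.593], [-0.001, 0.281, -0.96, 0.372], [0.0, 0.0, 0.0, 1.0]]
{'clock': 0.15, 'joint_positions': array([ 1.01460331e+00,  2.76990235e-01, -2.75584417e-02,  1.26800209e+00,
        1.85850427e-05,  1.46742189e+00]), 'qd': array([-0.00047926, -0.00037894,  0.00505954, -0.00158354,  0.00149347,
        0.00073483]), 'joint_torque': array([ 6.28104203e-06, -4.46055472e+01,  2.95638889e+01,  1.04897536e-02,
       -2.03421628e-04,  1.50087789e-05]), 'ee_pos': array([0.27310553, 0.56149675, 0.23040023]), 'ee_rot': array([[-8.99217441e-01,  4.37500979e-01, -9.42049953e-04],
       [ 4.37501948e-01,  8.99216245e-01, -1.48017930e-03],
       [ 1.99526728e-04, -1.74315173e-03, -9.99998461e-01]]), 'ft_force': array([-0.11483629,  0.59472805,  0.12196862]), 'ft_torque': array([-0.08619864,  0.03283975,  0.04105669]), 'gripper_width': 0.997868959997632}
```

View pics/top0.png

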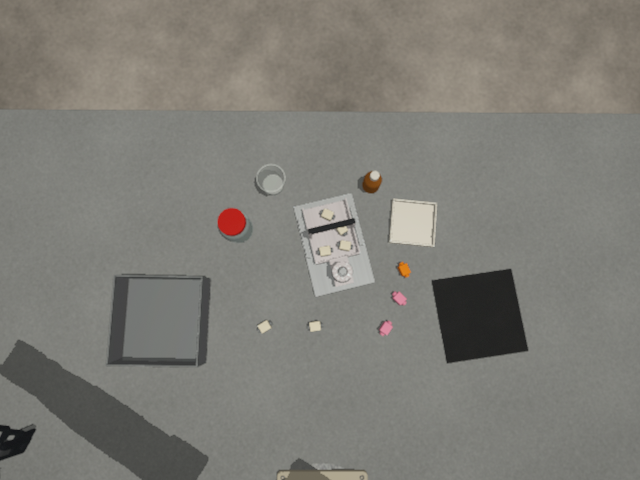

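View pics/side0.png

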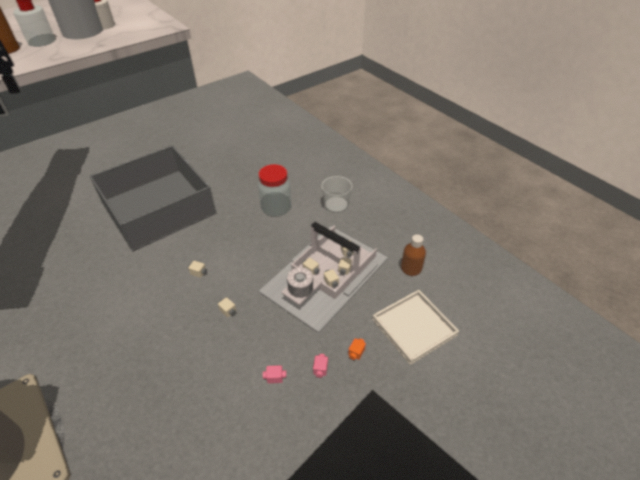

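Run:
```python
from h import *
for n in ['top','side']:
    p=snap(n)
    for t,z in [('nut',.067),('stand',.008),('tray',.035),('tray_handle',.086),('bin',.08),('mat',.003),('dish',.016),('jar',.1),('beaker',.06),('vial',.09),('cart1',.022)]:
        for r in ctrl.masks_of(p,t)[:9]:
            m=r['pixels'].astype(np.uint8);M=cv2.moments(m,True)
            if M['m00']<5: continue
            u,v=M['m10']/M['m00'],M['m01']/M['m00']
            print(n,t,round(r['score'],2),int(u),int(v),int(M['m00']),np.round(w(p,u,v,z)[:2],3), p['color'][int(v),int(u)])
```

```text
top nut 0.59 341 272 258 [ 0.552 -0.043] [177 178 175]
top stand 0.84 334 252 2696 [ 0.604 -0.028] [196 190 186]
top tray 0.91 330 233 2513 [ 0.647 -0.02 ] [193 187 182]
top tray_handle 0.15 330 233 2407 [ 0.638 -0.018] [193 187 182]
top bin 0.86 157 321 8912 [0.441 0.366] [119 120 118]
top mat 0.84 478 316 6968 [ 0.452 -0.378] [36 37 35]
top mat 0.55 330 232 2136 [ 0.656 -0.019] [192 186 181]
top mat 0.53 314 325 94 [0.429 0.019] [212 205 182]
top dish 0.74 412 222 2028 [ 0.678 -0.22 ] [209 204 190]
top jar 0.6 234 225 891 [0.655 0.2  ] [183  36  29]
top beaker 0.7 270 179 716 [0.772 0.126] [162 165 157]
top vial 0.9 371 181 324 [ 0.76  -0.113] [117  69  23]
top vial 0.51 478 315 6850 [ 0.454 -0.346] [36 36 35]
top cart1 0.67 326 214 130 [ 0.697 -0.009] [207 199 176]
top cart1 0.65 403 269 133 [ 0.562 -0.194] [216 129  28]
top cart1 0.57 344 245 119 [ 0.62  -0.053] [209 201 178]
top cart1 0.51 398 298 157 [ 0.493 -0.182] [216 141 160]
top cart1 0.42 341 231 85 [ 0.656 -0.047] [209 201 177]
side nut 0.63 299 283 578 [ 0.544 -0.056] [195 180 171]
side tray 0.97 330 259 2750 [ 0.64  -0
[... 350 characters left out ...]
 199 164]
side dish 0.89 414 326 3513 [ 0.671 -0.228] [223 209 187]
side jar 0.78 273 189 1494 [0.631 0.156] [147 147 139]
side beaker 0.7 335 193 929 [0.757 0.104] [129 124 115]
side beaker 0.47 330 259 2664 [ 0.627 -0.042] [186 169 161]
side vial 0.91 412 256 761 [ 0.735 -0.148] [120  70  35]
side cart1 0.77 319 365 265 [ 0.488 -0.187] [226 121 140]
side cart1 0.72 310 265 176 [ 0.607 -0.004] [220 201 164]
side cart1 0.62 355 348 269 [ 0.557 -0.201] [228 113  43]
side cart1 0.62 273 374 356 [ 0.419 -0.155] [226 122 139]
side cart1 0.53 329 277 221 [ 0.618 -0.052] [219 198 163]
side cart1 0.45 344 265 185 [ 0.661 -0.043] [219 199 165]
side cart1 0.39 345 252 72 [ 0.685 -0.018] [142 131 110]
```

```bash
cat >> h.py <<'E'
def best(p,t): 
    r=ctrl.masks_of(p,t); return r[0]['pixels'].astype(np.uint8) if r else None
def rect(p,m,z):
    c=max(cv2.findContours(m,cv2.RETR_EXTERNAL,cv2.CHAIN_APPROX_NONE)[0],key=cv2.contourArea)
    P=np.array([w(p,a,b,z)[:2]*1000 for a,b in c[:,0,:]],np.float32)
    return cv2.minAreaRect(P)
E
python3 - <<'E'
from h import *
p=snap('top'); im=p['color']
for t,z in [('bin',.08),('mat',.003),('dish',.016)]:
    print(t,rect(p,best(p,t),z))
g=cv2.cvtColor(im,cv2.COLOR_RGB2GRAY)
# handle: dark in the tray region
m=((g<60)).astype(np.uint8); m[:, :300]=0;m[:,365:]=0;m[:205]=0;m[250:]=0
print('bar',rect(p,m,.093))
hs=cv2.cvtColor(im,cv2.COLOR_RGB2HSV)
c=cv2.resize(im[180:310,220:450],None,fx=3.4,fy=3.4,interpolation=cv2.INTER_CUBIC)
cv2.imwrite('pics/c1.png',c[...,::-1])
print(hs[327,264],hs[325,314])
s=((hs[...,0]<35)&(hs[...,1]>25)&(hs[...,2]>180)).astype(np.uint8)
n,l,st,ce=cv2.connectedComponentsWithStats(s)
for i in range(1,n):
    if st[i,4]>30: print(ce[i],st[i,4],w(p,*ce[i],.02)[:2],rect(p,(l==i).astype(np.uint8),.02))
E
```

```text
bin ((442.809326171875, 364.6607971191406), (222.89569091796875, 203.2802734375), 89.2255630493164)Traceback (most recent call last):
  File "<stdin>", line 4, in <module>
  File "h.py", line 15, in rect
    c=max(cv2.findContours(m,cv2.RETR_EXTERNAL,cv2.CHAIN_APPROX_NONE)[0],key=cv2.contourArea)
ValueError: max() iterable argument is empty
```

Run:
```python
from h import *
p=snap('top'); im=p['color']
for t,z in [('bin',.08),('mat',.003),('dish',.016)]:
    m=best(p,t)
    if m is not None and m.sum()>50: print(t,rect(p,m,z))
g=cv2.cvtColor(im,cv2.COLOR_RGB2GRAY)
m=((g<60)).astype(np.uint8); m[:, :300]=0;m[:,362:]=0;m[:205]=0;m[250:]=0
print('bar',rect(p,m,.093))
m=((g<60)).astype(np.uint8); m[:, :420]=0;m[:250]=0
print('mat',rect(p,m,.003))
hs=cv2.cvtColor(im,cv2.COLOR_RGB2HSV)
c=cv2.resize(im[180:310,220:450],None,fx=3.4,fy=3.4,interpolation=cv2.INTER_CUBIC)
cv2.imwrite('pics/c1.png',c[...,::-1])
s=((hs[...,0]<35)&(hs[...,1]>25)&(hs[...,2]>180)).astype(np.uint8)
n,l,st,ce=cv2.connectedComponentsWithStats(s)
for i in range(1,n):
    if st[i,4]>30: print(ce[i],st[i,4],w(p,*ce[i],.02)[:2],rect(p,(l==i).astype(np.uint8),.02))
```

```text
bin ((442.44482421875, 365.0106506347656), (223.99896240234375, 206.00714111328125), 88.61568450927734)
mat ((454.74041748046875, -377.21832275390625), (201.9169158935547, 202.37832641601562), 8.174971580505371)
dish ((678.4166259765625, -221.39984130859375), (114.1390151977539, 112.43964385986328), 84.42996978759766)
bar ((654.8709716796875, -18.96463394165039), (11.776191711425781, 106.65758514404297), 14.505448341369629)
mat ((455.3089599609375, -378.61419677734375), (197.82534790039062, 198.2549591064453), 8.422325134277344)
[230.91071429 221.04960317] 504 [0.67997309 0.22364995] ((680.2115478515625, 224.52224731445312), (59.6335563659668, 61.065147399902344), 0.2762807607650757)
[327.37037037 213.51851852] 81 [ 0.69983513 -0.01166202] ((699.6876220703125, -11.25295352935791), (24.214509963989258, 20.164249420166016), 63.912559509277344)
[342.30434783 229.7173913 ] 46 [ 0.65964898 -0.04813857] ((658.795166015625, -48.863746643066406), (13.819271087646484, 22.099407196044922), 9.840339660644531)
[344.95402299 244.74712644] 87 [ 0.62262529 -0.05442038] ((622.5020751953125, -54.591217041015625), (23.731990814208984, 21.18695068359375), 78.77130889892578)
[324.78021978 250.16483516] 91 [ 0.60918484 -0.00546653] ((608.9998779296875, -5.44384765625), (22.022014617919922, 24.25723648071289), 11.62962818145752)
[404.49074074 269.01851852] 108 [ 0.56402876 -0.19780278] ((564.3548583984375, -198.31747436523438), (37.412227630615234, 20.790828704833984), 25.50963592529297)
[263.96703297 326.3956044 ] 91 [0.42749104 0.13755362] ((427.51019287109375, 137.4549102783203), (20.13376235961914, 23.923030853271484), 30.919818878173828)
[314.78651685 326.19101124] 89 [0.42814605 0.01780946] ((428.3255310058594, 17.817834854125977), (20.23744773864746, 23.644556045532227), 9.379340171813965)
```

View pics/c1.png

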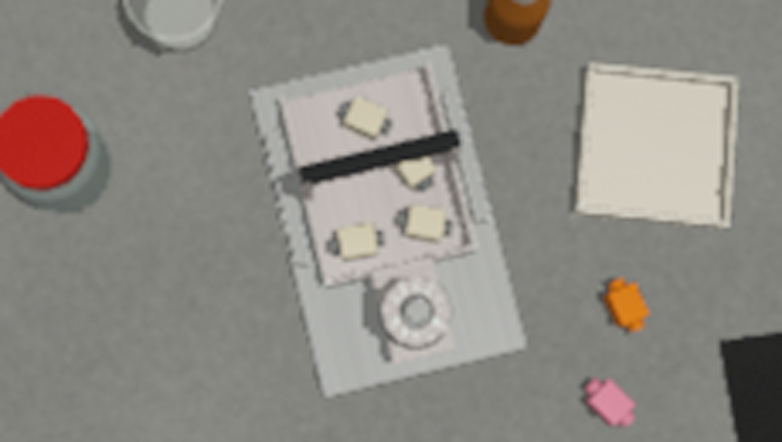

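{"api": "move_arm", "payload": {"moves": [{"delta_pos": [0.0187,-0.0405,-0.003],"yaw": -10,"claw": 0},{"delta_pos": [0.0187,-0.0405,-0.003],"yaw": -10,"claw": 0},{"delta_pos": [0.0187,-0.0405,-0.003],"yaw": -10,"claw": 0},{"delta_pos": [0.0187,-0.0405,-0.003],"yaw": -10,"claw": 0},{"delta_pos": [0.0187,-0.0405,-0.003],"yaw": -10,"claw": 0},{"delta_pos": [0.0187,-0.0405,-0.003],"yaw": -10,"claw": 0},{"delta_pos": [0.0187,-0.0405,-0.003],"yaw": -10,"claw": 0},{"delta_pos": [0.0187,-0.0405,-0.003],"yaw": -10,"claw": 0},{"delta_pos": [0.0187,-0.0405,-0.003],"yaw": -10,"claw": 0},{"delta_pos": [0.0187,-0.0405,-0.003],"yaw": -10,"claw": 0},{"delta_pos": [0.0187,-0.0405,-0.003],"yaw": -10,"claw": 0},{"delta_pos": [0.0187,-0.0405,-0.003],"yaw": -10,"claw": 0},{"delta_pos": [0.0187,-0.0405,-0.003],"yaw": -10,"claw": 0},{"delta_pos": [0.0187,-0.0405,-0.003],"yaw": -10,"claw": 0},{"delta_pos": [0.0187,-0.0405,-0.003],"yaw": -10,"claw": 0},{"delta_pos": [0,0,0],"yaw": 0,"claw": 0},{"delta_pos": [0,0,0],"yaw": 0,"claw": 0}]}}

```text
clock: 3.82
ee_pos: [0.5535, -0.0452, 0.1862]
ee_rot: [[0.997, 0.071, -0.001], [0.071, -0.997, 0.001], [-0.001, -0.001, -1.0]]
ft_force: [0.7, -0.9, -0.7]
gripper_width: 0.998
```

Run:
```python
from h import *
p=snap('wrist','w1.png');s=ctrl.read_state()
print(s['ee_pos'],s['joint_positions'],s['ee_rot'][:,0])
for r in ctrl.masks_of(p,'nut')[:3]:
    m=r['pixels'].astype(np.uint8);M=cv2.moments(m,True);u,v=M['m10']/M['m00'],M['m01']/M['m00']
    print(r['score'],u,v,r['box'],w(p,u,v,.067),w(p,u,v,.051))
```

```text
[ 0.55337301 -0.04477438  0.18625571] [-1.97369596e-01  1.82283794e-01 -2.43215713e-01  1.14606066e+00
  3.64596566e-04  2.87207372e+00] [ 9.97398159e-01  7.20867819e-02 -6.39184886e-04]
0.74 320.1924422673198 227.92722183344998 [288.2, 196.6, 65.1, 66.3] [ 0.55641754 -0.04416862  0.067     ] [ 0.55216743 -0.04439973  0.051     ]
0.35 595.3308757270419 311.5774555582862 [542.0, 241.7, 96.0, 158.1] [ 0.50440881 -0.26320925  0.067     ] [ 0.49696454 -0.27689296  0.051     ]
```

View pics/w1.png

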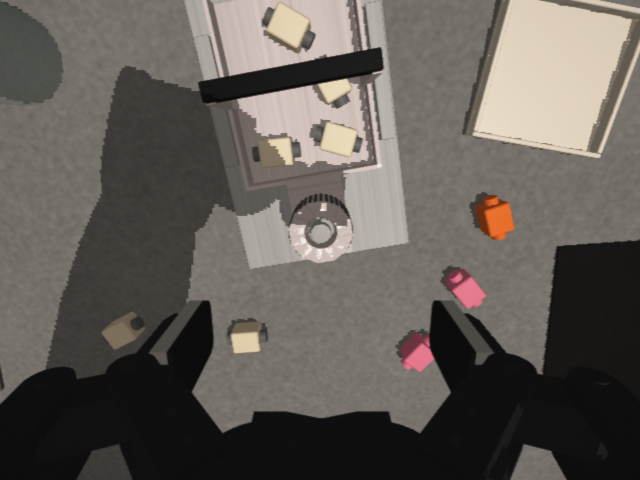

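Run:
```python
from h import *
p=snap('wrist')
print(w(p,321,233,.07),w(p,321,233,.067))
g=cv2.cvtColor(p['color'],cv2.COLOR_RGB2GRAY)
c=cv2.resize(p['color'][180:280,270:370],None,fx=6,fy=6,interpolation=cv2.INTER_CUBIC);cv2.imwrite('pics/c2.png',c[...,::-1])
m=(g<45).astype(np.uint8);m[:40]=0;m[110:]=0;m[:,:195]=0;m[:,390:]=0
print('bar',rect(p,m,.093))
```

```text
[ 0.55329632 -0.04428468  0.07      ] [ 0.55245681 -0.04433953  0.067     ]
bar ((653.623046875, -19.268985748291016), (13.047277450561523, 108.6262435913086), 13.9407320022583)
```

View pics/c2.png

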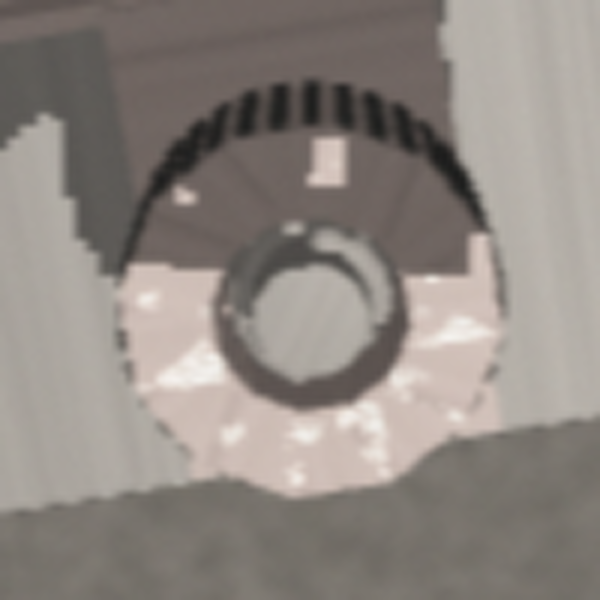

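{"api": "move_arm", "payload": {"moves": [{"delta_pos": [-0.0006,0.0003,-0.04],"yaw": 0,"claw": 0},{"delta_pos": [0,0,-0.04],"yaw": 0,"claw": 0},{"delta_pos": [0,0,-0.04],"yaw": 0,"claw": 0},{"delta_pos": [0,0,-0.02],"yaw": 0,"claw": 0},{"delta_pos": [0,0,-0.011],"yaw": 0,"claw": 0},{"delta_pos": [0,0,0],"yaw": 0,"claw": 0},{"delta_pos": [0,0,0],"yaw": 0,"claw": 255},{"delta_pos": [0,0,0],"yaw": 0,"claw": 255},{"delta_pos": [0,0,0],"yaw": 0,"claw": 255},{"delta_pos": [0,0,0],"yaw": 0,"claw": 255},{"delta_pos": [0,0,0],"yaw": 0,"claw": 255},{"delta_pos": [0,0,0],"yaw": 0,"claw": 255}]}}

```text
clock: 5.48
ee_pos: [0.5544, -0.0453, 0.0368]
ee_rot: [[0.997, 0.071, 0.002], [0.071, -0.997, 0.0], [0.002, 0.0, -1.0]]
ft_force: [-0.5, 0.9, 5.7]
gripper_width: 0.533
```

{"api": "move_arm", "payload": {"moves": [{"delta_pos": [0,0,0.0005],"yaw": 10,"claw": 255},{"delta_pos": [0,0,0.0005],"yaw": 10,"claw": 255},{"delta_pos": [0,0,0.0005],"yaw": 10,"claw": 255},{"delta_pos": [0,0,0.0005],"yaw": 10,"claw": 255},{"delta_pos": [0,0,0.0005],"yaw": 10,"claw": 255},{"delta_pos": [0,0,0.0005],"yaw": 10,"claw": 255},{"delta_pos": [0,0,0.0005],"yaw": 10,"claw": 255},{"delta_pos": [0,0,0.0005],"yaw": 10,"claw": 255}]}}

```text
clock: 6.48
ee_pos: [0.5535, -0.0438, 0.0402]
ee_rot: [[0.097, 0.995, 0.001], [0.995, -0.097, 0.003], [0.003, 0.0, -1.0]]
ft_force: [-0.0, 4.3, 4.2]
gripper_width: 0.533
```

Run:
```python
from h import *
s=ctrl.read_state();print(s['joint_positions'],s['ft_force'],s['ft_torque'],s['ee_pos'])
```

```text
[-0.19726538  0.32654891 -0.40153371  0.84263373  0.003395    1.47108442] [-0.0354836   4.25589577  4.21980594] [ 0.95804536  0.35715084 -0.06159512] [ 0.55349982 -0.04384122  0.04016483]
```

{"api": "move_arm", "payload": {"moves": [{"delta_pos": [0,0,0.0005],"yaw": 10,"claw": 255},{"delta_pos": [0,0,0.0005],"yaw": 10,"claw": 255},{"delta_pos": [0,0,0.0005],"yaw": 10,"claw": 255},{"delta_pos": [0,0,0.0005],"yaw": 10,"claw": 255},{"delta_pos": [0,0,0.0005],"yaw": 10,"claw": 255},{"delta_pos": [0,0,0.0005],"yaw": 10,"claw": 255},{"delta_pos": [0,0,0.0005],"yaw": 10,"claw": 255},{"delta_pos": [0,0,0.0005],"yaw": 10,"claw": 255},{"delta_pos": [0,0,0.0005],"yaw": 10,"claw": 255},{"delta_pos": [0,0,0.0005],"yaw": 10,"claw": 255},{"delta_pos": [0,0,0.0005],"yaw": 10,"claw": 255},{"delta_pos": [0,0,0.0005],"yaw": 10,"claw": 255},{"delta_pos": [0,0,0.0005],"yaw": 10,"claw": 255},{"delta_pos": [0,0,0.0005],"yaw": 10,"claw": 255},{"delta_pos": [0,0,0.0005],"yaw": 10,"claw": 255},{"delta_pos": [0,0,0.0005],"yaw": 10,"claw": 255}]}}

```text
clock: 8.48
ee_pos: [0.5525, -0.0458, 0.0481]
ee_rot: [[-0.433, -0.901, -0.001], [-0.901, 0.433, -0.002], [0.002, 0.001, -1.0]]
ft_force: [-3.9, -0.1, 5.9]
gripper_width: 0.532
```

{"api": "move_arm", "payload": {"moves": [{"delta_pos": [0,0,0.0005],"yaw": 10,"claw": 255},{"delta_pos": [0,0,0.0005],"yaw": 10,"claw": 255},{"delta_pos": [0,0,0.0005],"yaw": 10,"claw": 255},{"delta_pos": [0,0,0.0005],"yaw": 10,"claw": 255},{"delta_pos": [0,0,0.0005],"yaw": 10,"claw": 255},{"delta_pos": [0,0,0.0005],"yaw": 10,"claw": 255},{"delta_pos": [0,0,0.0005],"yaw": 10,"claw": 255},{"delta_pos": [0,0,0.0005],"yaw": 10,"claw": 255},{"delta_pos": [0,0,0.0005],"yaw": 8,"claw": 255},{"delta_pos": [0,0,0],"yaw": 0,"claw": 255}]}}

```text
clock: 9.72
ee_pos: [0.5542, -0.0455, 0.0527]
ee_rot: [[0.883, -0.47, 0.002], [-0.47, -0.883, -0.001], [0.002, -0.0, -1.0]]
ft_force: [0.5, -0.3, 3.6]
gripper_width: 0.531
```

Run:
```python
from h import *
s=ctrl.read_state();print(s['joint_positions'],s['ft_force'],s['ft_torque'],s['ee_pos'])
```

```text
[-1.98058036e-01  3.11370993e-01 -3.90500551e-01  8.66950520e-01
 -2.67388572e-04 -2.85023967e+00] [ 0.53727251 -0.34142337  3.58761061] [-0.06409905  0.08749404  0.01251127] [ 0.55421136 -0.04551749  0.05272183]
```

{"api": "move_arm", "payload": {"moves": [{"delta_pos": [0,0,0.0005],"yaw": 8,"claw": 255},{"delta_pos": [0,0,0.0015],"yaw": 3,"claw": 255},{"delta_pos": [0,0,0.0015],"yaw": 0,"claw": 255},{"delta_pos": [0,0,0],"yaw": 0,"claw": 255}]}}

```text
clock: 10.22
ee_pos: [0.5534, -0.0451, 0.0552]
ee_rot: [[0.956, -0.293, 0.0], [-0.293, -0.956, 0.0], [0.0, -0.0, -1.0]]
ft_force: [0.9, 0.9, -1.0]
gripper_width: 0.532
```

{"api": "move_arm", "payload": {"moves": [{"delta_pos": [0,0,0.003],"yaw": 0,"claw": 255},{"delta_pos": [0,0,0],"yaw": 0,"claw": 255}]}}

```text
clock: 10.48
ee_pos: [0.5528, -0.0443, 0.058]
ee_rot: [[0.957, -0.291, -0.001], [-0.291, -0.957, 0.002], [-0.002, -0.002, -1.0]]
ft_force: [1.0, 2.6, -3.8]
gripper_width: 0.532
```

{"api": "move_arm", "payload": {"moves": [{"delta_pos": [0,0,0.004],"yaw": 0,"claw": 255},{"delta_pos": [0,0,0.006],"yaw": 0,"claw": 255},{"delta_pos": [0,0,0],"yaw": 0,"claw": 255}]}}

```text
clock: 10.85
ee_pos: [0.5538, -0.0457, 0.0696]
ee_rot: [[0.956, -0.292, 0.001], [-0.292, -0.956, -0.001], [0.001, 0.001, -1.0]]
ft_force: [0.5, 0.6, -2.4]
gripper_width: 0.534
```

Run:
```python
from h import *
snap('wrist','w2.png');p=snap('side');c=cv2.resize(p['color'][200:360,220:460],None,fx=3,fy=3);cv2.imwrite('pics/s2.png',c[...,::-1])
```

```text
(no output)
```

View pics/s2.png

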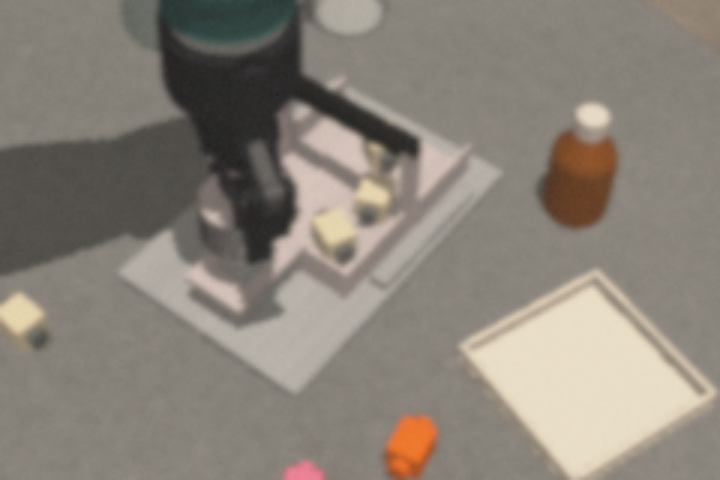

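{"api": "move_arm", "payload": {"moves": [{"delta_pos": [0,0,0.04],"yaw": 0,"claw": 255},{"delta_pos": [0,0,0.04],"yaw": 0,"claw": 255},{"delta_pos": [0,0,0],"yaw": 0,"claw": 255},{"delta_pos": [0.0176,-0.0252,0],"yaw": -10,"claw": 255},{"delta_pos": [0.0178,-0.0252,0],"yaw": -10,"claw": 255},{"delta_pos": [0.0178,-0.0252,0],"yaw": -10,"claw": 255},{"delta_pos": [0.0178,-0.0252,0],"yaw": -10,"claw": 255},{"delta_pos": [0.0178,-0.0252,0],"yaw": -10,"claw": 255},{"delta_pos": [0.0178,-0.0252,0],"yaw": -10,"claw": 255},{"delta_pos": [0.0178,-0.025,0],"yaw": -10,"claw": 255},{"delta_pos": [0,0,0],"yaw": -8,"claw": 255},{"delta_pos": [0,0,-0.04],"yaw": 0,"claw": 255},{"delta_pos": [0,0,-0.04],"yaw": 0,"claw": 255},{"delta_pos": [0,0,-0.03],"yaw": 0,"claw": 255},{"delta_pos": [0,0,-0.02],"yaw": 0,"claw": 255},{"delta_pos": [0,0,0],"yaw": 0,"claw": 255}]}}

```text
clock: 12.95
ee_pos: [0.6754, -0.2205, 0.0154]
ee_rot: [[-0.086, -0.996, -0.005], [-0.996, 0.086, 0.002], [-0.002, 0.005, -1.0]]
ft_force: [-0.3, 0.7, -1.4]
gripper_width: 0.53
```

Run:
```python
from h import *
p=snap('wrist','w3.png');p=snap('top');c=cv2.resize(p['color'][150:320,320:520],None,fx=3.4,fy=3.4);cv2.imwrite('pics/t3.png',c[...,::-1])
print(ctrl.read_state()['joint_positions'])
```

```text
[-4.06335742e-01  5.86913535e-01 -3.52995611e-02  9.47766598e-01
 -6.81366376e-05 -1.89085565e+00]
```

View pics/w3.png

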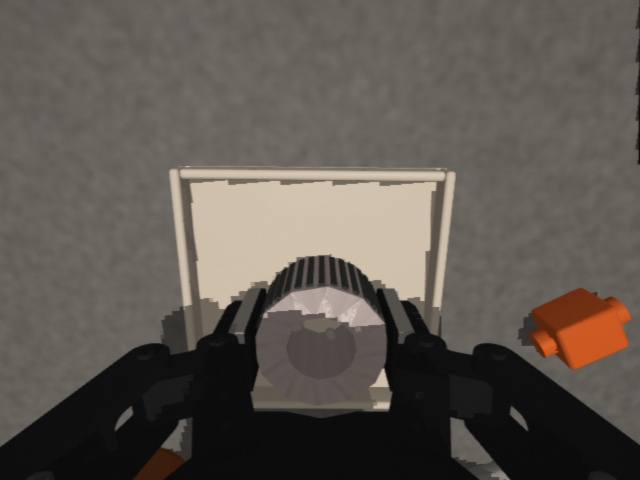

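{"api": "move_arm", "payload": {"moves": [{"delta_pos": [0.002,0,-0.006],"yaw": 0,"claw": 255},{"delta_pos": [0,0,-0.004],"yaw": 0,"claw": 255},{"delta_pos": [0,0,0],"yaw": 0,"claw": 255},{"delta_pos": [0,0,0],"yaw": 0,"claw": 80},{"delta_pos": [0,0,0],"yaw": 0,"claw": 80},{"delta_pos": [0,0,0],"yaw": 0,"claw": 80}]}}

```text
clock: 13.8
ee_pos: [0.68, -0.2215, 0.0087]
ee_rot: [[-0.086, -0.996, 0.001], [-0.996, 0.086, -0.0], [0.0, -0.001, -1.0]]
ft_force: [-0.2, -0.0, -0.7]
gripper_width: 0.684
```

{"api": "move_arm", "payload": {"moves": [{"delta_pos": [0,0,0.04],"yaw": 0,"claw": 80},{"delta_pos": [0,0,0.06],"yaw": 0,"claw": 80},{"delta_pos": [0,0,0.06],"yaw": 0,"claw": 0},{"delta_pos": [0,0,0.05],"yaw": 0,"claw": 0},{"delta_pos": [-0.0035,0.034,0],"yaw": 6,"claw": 0},{"delta_pos": [-0.0035,0.034,0],"yaw": 6,"claw": 0},{"delta_pos": [-0.0035,0.034,0],"yaw": 7,"claw": 0},{"delta_pos": [-0.0035,0.034,0],"yaw": 0,"claw": 0},{"delta_pos": [-0.0035,0.034,0],"yaw": 0,"claw": 0},{"delta_pos": [-0.0035,0.033,0],"yaw": 0,"claw": 0},{"delta_pos": [0,0,0],"yaw": 0,"claw": 0}]}}

```text
clock: 15.18
ee_pos: [0.6583, -0.0162, 0.2186]
ee_rot: [[0.246, -0.969, 0.0], [-0.969, -0.246, 0.0], [-0.0, -0.0, -1.0]]
ft_force: [0.7, -0.6, 0.1]
gripper_width: 0.998
```

Run:
```python
from h import *
p=snap('wrist','w4.png');s=ctrl.read_state()
print(s['ee_pos'],s['joint_positions'],s['ee_rot'][:,0])
g=cv2.cvtColor(p['color'],cv2.COLOR_RGB2GRAY);np.save('g.npy',g)
p=snap('top');c=cv2.resize(p['color'][150:320,320:520],None,fx=3.4,fy=3.4);cv2.imwrite('pics/t4.png',c[...,::-1])
```

```text
[ 0.65863923 -0.01752248  0.21855642] [-1.24470710e-01  3.42312762e-01  3.57861608e-02  1.26391053e+00
 -4.02314904e-04 -1.94239520e+00] [ 2.44620234e-01 -9.69618835e-01  5.05280359e-04]
```

View pics/w4.png

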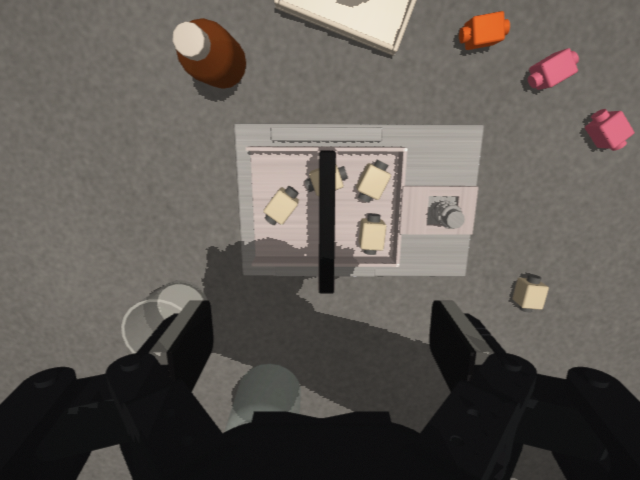

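View pics/t4.png

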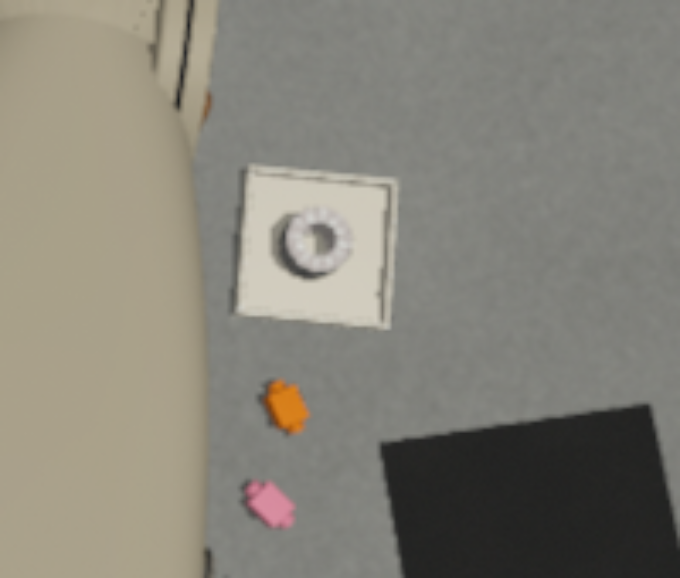

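Run:
```python
from h import *
p=snap('wrist')
g=cv2.cvtColor(p['color'],cv2.COLOR_RGB2GRAY)
m=(g<40).astype(np.uint8);m[:140]=0;m[300:]=0;m[:,:312]=0;m[:,345:]=0
print('bar',rect(p,m,.093),w(p,327.5,221,.093))
```

```text
bar ((655.2081909179688, -20.124530792236328), (10.874048233032227, 108.85610961914062), 14.183505058288574) [ 0.65572629 -0.02590445  0.093     ]
```

{"api": "move_arm", "payload": {"moves": [{"delta_pos": [-0.0036,-0.002,-0.03],"yaw": 0,"claw": 0},{"delta_pos": [0,0,-0.04],"yaw": 0,"claw": 0},{"delta_pos": [0,0,-0.04],"yaw": 0,"claw": 0},{"delta_pos": [0,0,-0.03],"yaw": 0,"claw": 0},{"delta_pos": [0,0,-0.0115],"yaw": 0,"claw": 0},{"delta_pos": [0,0,0],"yaw": 0,"claw": 0},{"delta_pos": [0,0,0],"yaw": 0,"claw": 255},{"delta_pos": [0,0,0],"yaw": 0,"claw": 255},{"delta_pos": [0,0,0],"yaw": 0,"claw": 255},{"delta_pos": [0,0,0],"yaw": 0,"claw": 255},{"delta_pos": [0,0,0],"yaw": 0,"claw": 255},{"delta_pos": [0,0,0],"yaw": 0,"claw": 255},{"delta_pos": [0,0,0],"yaw": 0,"claw": 255},{"delta_pos": [0,0,0.004],"yaw": 0,"claw": 255},{"delta_pos": [0,0,0.004],"yaw": 0,"claw": 255},{"delta_pos": [0,0,0],"yaw": 0,"claw": 255}]}}

```text
clock: 17.32
ee_pos: [0.6548, -0.0204, 0.0744]
ee_rot: [[0.243, -0.97, -0.001], [-0.97, -0.243, 0.0], [-0.0, 0.001, -1.0]]
ft_force: [0.8, 0.0, -3.5]
gripper_width: 0.128
```

Run:
```python
from h import *
im=cv2.imread('pics/top0.png');c=cv2.resize(im[260:380,95:225],None,fx=5,fy=5,interpolation=cv2.INTER_CUBIC);cv2.imwrite('pics/c5.png',c)
```

```text
(no output)
```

View pics/c5.png

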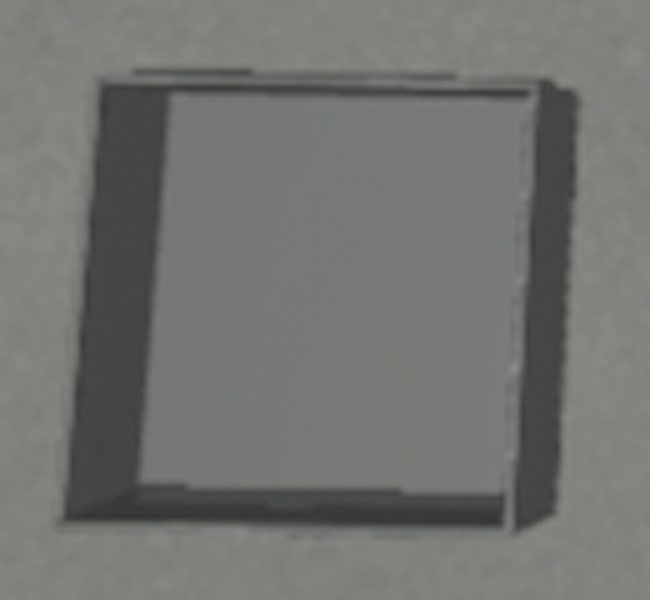

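{"api": "move_arm", "payload": {"moves": [{"delta_pos": [0,0,0.01],"yaw": 0,"claw": 255},{"delta_pos": [0,0,0.015],"yaw": 0,"claw": 255},{"delta_pos": [0,0,0.02],"yaw": 0,"claw": 255},{"delta_pos": [0,0,0.025],"yaw": 0,"claw": 255},{"delta_pos": [0,0,0.025],"yaw": 0,"claw": 255},{"delta_pos": [0,0,0.025],"yaw": 0,"claw": 255},{"delta_pos": [0,0,0.01],"yaw": 0,"claw": 255},{"delta_pos": [0,0,0],"yaw": 0,"claw": 255}]}}

```text
clock: 18.32
ee_pos: [0.6558, -0.0205, 0.2061]
ee_rot: [[0.243, -0.97, 0.002], [-0.97, -0.243, -0.0], [0.001, -0.002, -1.0]]
ft_force: [0.2, -0.2, -4.1]
gripper_width: 0.129
```

Run:
```python
from h import *
p=snap('top')
P=np.array([w(p,u,v,.08)[:2] for u,v in [(115,276),(203.6,276.4),(197.6,366),(107,364.4)]]);print(P,P.mean(0))
p=snap('side','s5.png');p=snap('wrist','w5.png')
```

```text
[[0.54090847 0.46767529]
 [0.54058221 0.26879438]
 [0.34434776 0.27359331]
 [0.34765493 0.47119013]] [0.44337334 0.37031328]
```

View pics/s5.png

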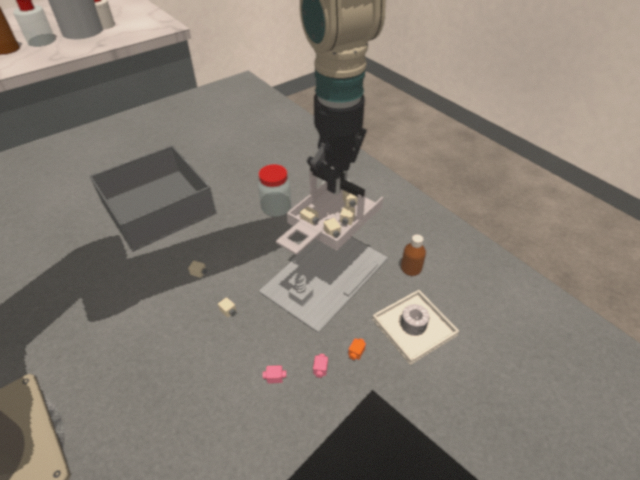

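{"api": "move_arm", "payload": {"moves": [{"delta_pos": [-0.005,0.008,0],"yaw": -1,"claw": 255},{"delta_pos": [-0.012,0.018,0],"yaw": -1,"claw": 255},{"delta_pos": [-0.018,0.027,0],"yaw": -1,"claw": 255},{"delta_pos": [-0.02,0.03,0],"yaw": -1,"claw": 255},{"delta_pos": [-0.02,0.03,0],"yaw": -1,"claw": 255},{"delta_pos": [-0.02,0.03,0],"yaw": -1,"claw": 255},{"delta_pos": [-0.02,0.03,0],"yaw": -1,"claw": 255},{"delta_pos": [-0.02,0.03,0],"yaw": -1,"claw": 255},{"delta_pos": [-0.02,0.03,0],"yaw": -1,"claw": 255},{"delta_pos": [-0.02,0.03,0],"yaw": -1,"claw": 255},{"delta_pos": [-0.02,0.03,0],"yaw": -1,"claw": 255},{"delta_pos": [-0.02,0.03,0],"yaw": -1,"claw": 255},{"delta_pos": [-0.02,0.03,0],"yaw": -1,"claw": 255},{"delta_pos": [-0.015,0.022,0],"yaw": -1,"claw": 255},{"delta_pos": [-0.01,0.012,0],"yaw": -1,"claw": 255},{"delta_pos": [-0.003,0.003,0],"yaw": 0,"claw": 255},{"delta_pos": [0,0,0],"yaw": 0,"claw": 255}]}}

```text
clock: 20.6
ee_pos: [0.3917, 0.3694, 0.2045]
ee_rot: [[-0.016, -1.0, -0.0], [-1.0, 0.016, -0.001], [0.001, 0.0, -1.0]]
ft_force: [1.1, -0.5, -2.5]
gripper_width: 0.128
```

Run:
```python
from h import *
p=snap('side','s6.png');p=snap('wrist','w6.png');print(ctrl.read_state()['joint_positions'])
```

```text
[ 6.35091787e-01  1.40377619e-01 -2.52810886e-01  1.17789058e+00
 -3.62771748e-04 -9.18671856e-01]
```

View pics/s6.png

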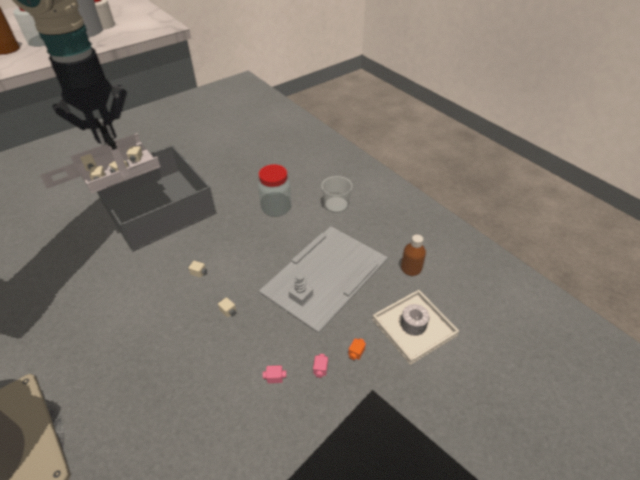

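View pics/w6.png

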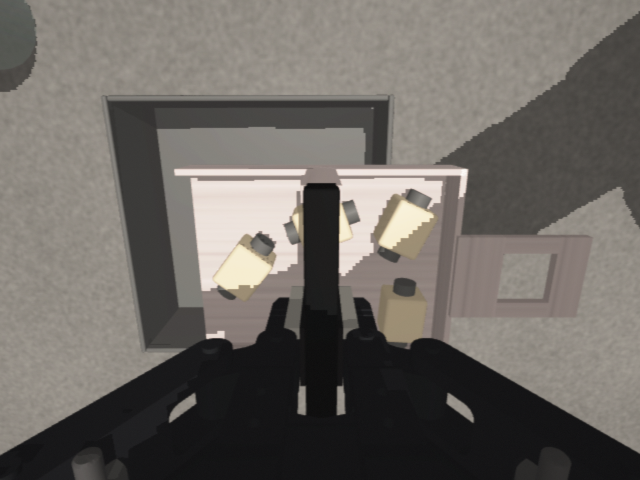

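{"api": "move_arm", "payload": {"moves": [{"delta_pos": [0,0,-0.03],"yaw": 0,"claw": 255},{"delta_pos": [0,0,-0.02],"yaw": 0,"claw": 255},{"delta_pos": [0,0,-0.01],"yaw": 0,"claw": 255},{"delta_pos": [0,0,-0.006],"yaw": 0,"claw": 255},{"delta_pos": [0,0,-0.004],"yaw": 0,"claw": 255},{"delta_pos": [0,0,0],"yaw": 0,"claw": 255}]}}

```text
clock: 21.45
ee_pos: [0.3941, 0.3699, 0.1381]
ee_rot: [[-0.017, -1.0, 0.004], [-1.0, 0.017, 0.001], [-0.001, -0.004, -1.0]]
ft_force: [-0.8, -4.1, 9.6]
gripper_width: 0.13
```

{"api": "move_arm", "payload": {"moves": [{"delta_pos": [0.001,0,-0.004],"yaw": 0,"claw": 255},{"delta_pos": [0,0,0],"yaw": 0,"claw": 255}]}}

```text
clock: 21.7
ee_pos: [0.3971, 0.3706, 0.1361]
ee_rot: [[-0.017, -1.0, 0.008], [-1.0, 0.017, 0.002], [-0.002, -0.008, -1.0]]
ft_force: [1.6, -5.8, 15.4]
gripper_width: 0.127
```

Run:
```python
from h import *
p=snap('side');c=cv2.resize(p['color'][60:260,20:260],None,fx=3,fy=3);cv2.imwrite('pics/s7.png',c[...,::-1]);p=snap('wrist','w7.png')
s=ctrl.read_state();print(s['ft_force'],s['ft_torque'],s['gripper_width'])
```

```text
[ 0.96282799 -6.1467545  14.30834248] [-1.10088652  0.58382815  0.16126507] 0.12924400445455902
```

View pics/s7.png

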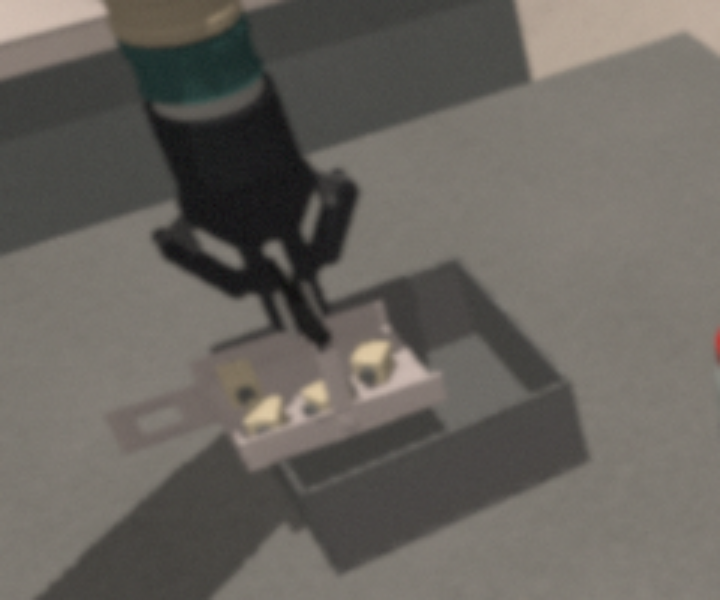

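{"api": "move_arm", "payload": {"moves": [{"delta_pos": [0.001,0,-0.004],"yaw": 0,"claw": 255},{"delta_pos": [0.001,0,-0.004],"yaw": 0,"claw": 255},{"delta_pos": [0,0,0],"yaw": 0,"claw": 255}]}}

```text
clock: 22.18
ee_pos: [0.4031, 0.3715, 0.1313]
ee_rot: [[-0.018, -1.0, 0.017], [-1.0, 0.018, 0.004], [-0.004, -0.016, -1.0]]
ft_force: [5.3, -9.1, 24.4]
gripper_width: 0.129
```

{"api": "move_arm", "payload": {"moves": [{"delta_pos": [0.003,0,-0.004],"yaw": 0,"claw": 255},{"delta_pos": [0,0,-0.004],"yaw": 0,"claw": 255},{"delta_pos": [0,0,0],"yaw": 0,"claw": 255}]}}

```text
clock: 22.55
ee_pos: [0.4095, 0.3721, 0.125]
ee_rot: [[-0.019, -1.0, 0.024], [-1.0, 0.019, 0.005], [-0.005, -0.023, -1.0]]
ft_force: [9.8, -10.9, 27.3]
gripper_width: 0.129
```

Run:
```python
from h import *
p=snap('side');c=cv2.resize(p['color'][60:260,20:260],None,fx=3,fy=3);cv2.imwrite('pics/s8.png',c[...,::-1]);p=snap('wrist','w8.png')
s=ctrl.read_state();print(s['ft_force'],s['ft_torque'],s['gripper_width'],s['joint_torque'],s['joint_positions'])
```

```text
[ 9.84889885 -9.72466592 28.37616773] [-1.87526415 -0.69124369  0.17570663] 0.12844838661395697 [  7.32001305 -23.90705466  14.53722239  -0.26424933   2.91198134
   0.23043451] [ 0.62607792  0.21604511 -0.34065597  0.99218603 -0.00970418 -0.92584954]
```

View pics/s8.png

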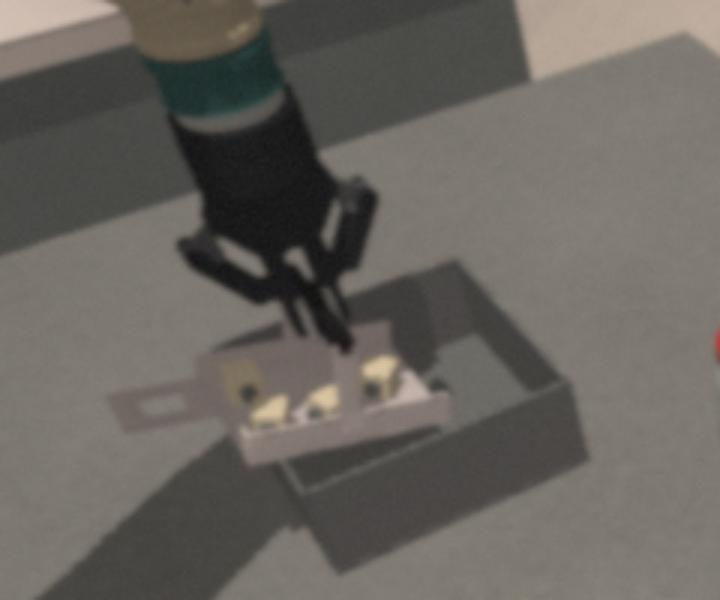

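View pics/w8.png

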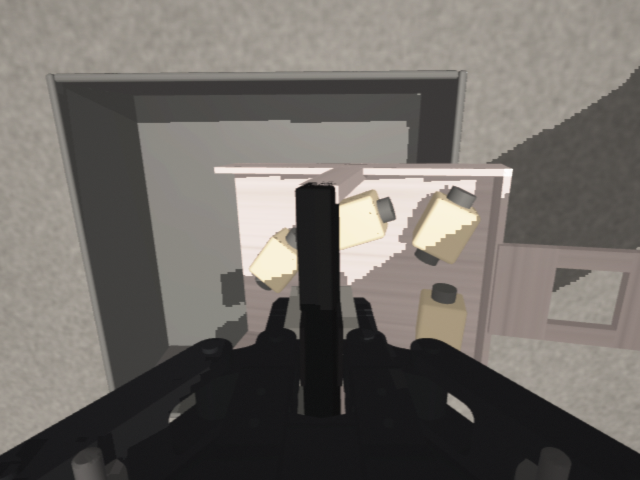

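{"api": "move_arm", "payload": {"moves": [{"delta_pos": [0.002,0,-0.004],"yaw": 0,"claw": 255},{"delta_pos": [0.002,0,-0.004],"yaw": 0,"claw": 255},{"delta_pos": [0.002,0,-0.004],"yaw": 0,"claw": 255},{"delta_pos": [0,0,0],"yaw": 0,"claw": 255}]}}

```text
clock: 23.15
ee_pos: [0.4187, 0.3731, 0.1137]
ee_rot: [[-0.02, -0.999, 0.029], [-1.0, 0.02, 0.006], [-0.007, -0.029, -1.0]]
ft_force: [14.8, -8.6, 25.8]
gripper_width: 0.129
```

Run:
```python
from h import *
p=snap('side');c=cv2.resize(p['color'][60:260,20:260],None,fx=3,fy=3);cv2.imwrite('pics/s9.png',c[...,::-1])
```

```text
(no output)
```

View pics/s9.png

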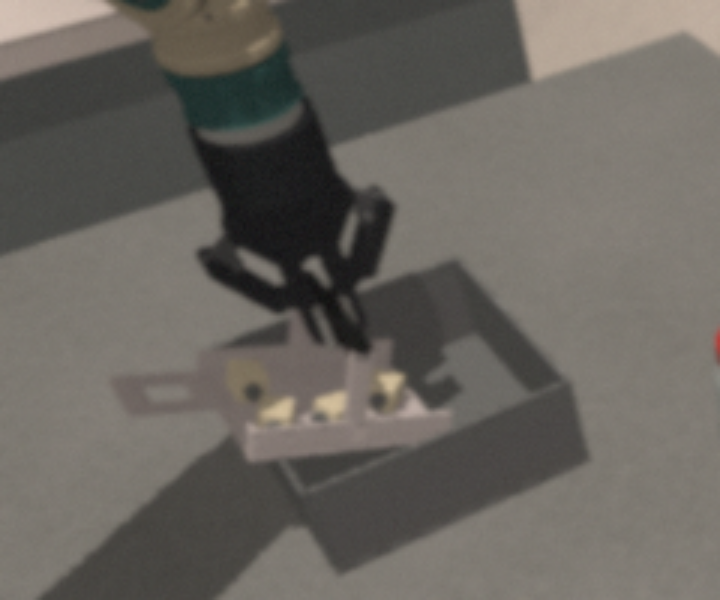

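{"api": "move_arm", "payload": {"moves": [{"delta_pos": [0.001,0,-0.004],"yaw": 0,"claw": 255},{"delta_pos": [0.001,0,-0.004],"yaw": 0,"claw": 255},{"delta_pos": [0.001,0,-0.004],"yaw": 0,"claw": 255},{"delta_pos": [0,0,0],"yaw": 0,"claw": 255}]}}

```text
clock: 23.7
ee_pos: [0.4242, 0.3745, 0.1016]
ee_rot: [[-0.02, -0.999, 0.035], [-1.0, 0.02, 0.009], [-0.01, -0.034, -0.999]]
ft_force: [20.4, -4.1, 14.8]
gripper_width: 0.13
```

Run:
```python
from h import *
p=snap('side');c=cv2.resize(p['color'][60:260,20:260],None,fx=3,fy=3);cv2.imwrite('pics/s10.png',c[...,::-1]);snap('wrist','w10.png')
```

```text
(no output)
```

View pics/s10.png

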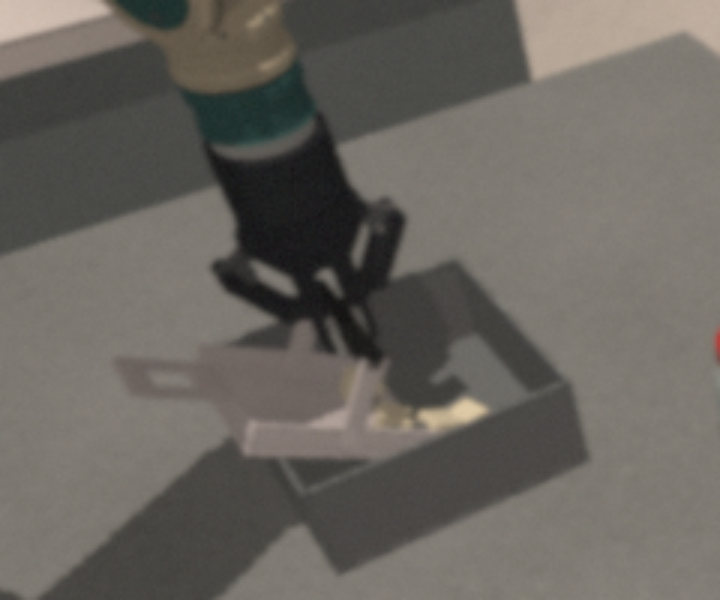

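View pics/w10.png

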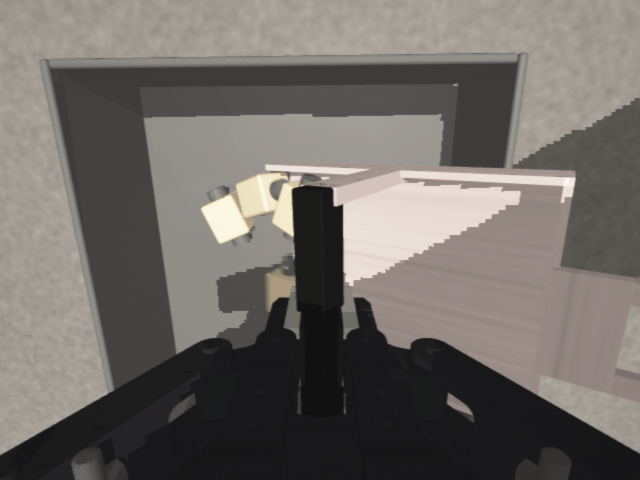

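{"api": "move_arm", "payload": {"moves": [{"delta_pos": [0.001,0,-0.004],"yaw": 0,"claw": 255},{"delta_pos": [0.001,0,-0.003],"yaw": 0,"claw": 255},{"delta_pos": [0,0,0],"yaw": 0,"claw": 255},{"delta_pos": [0,0,0],"yaw": 0,"claw": 255},{"delta_pos": [0,0,0],"yaw": 0,"claw": 255},{"delta_pos": [0,0,0],"yaw": 0,"claw": 255}]}}

```text
clock: 24.55
ee_pos: [0.4274, 0.3747, 0.0953]
ee_rot: [[-0.02, -0.999, 0.036], [-1.0, 0.021, 0.009], [-0.01, -0.036, -0.999]]
ft_force: [20.5, -6.2, 19.1]
gripper_width: 0.128
```

Run:
```python
from h import *
p=snap('side');c=cv2.resize(p['color'][60:260,20:260],None,fx=3,fy=3);cv2.imwrite('pics/s11.png',c[...,::-1]);snap('wrist','w11.png')
```

```text
(no output)
```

View pics/s11.png

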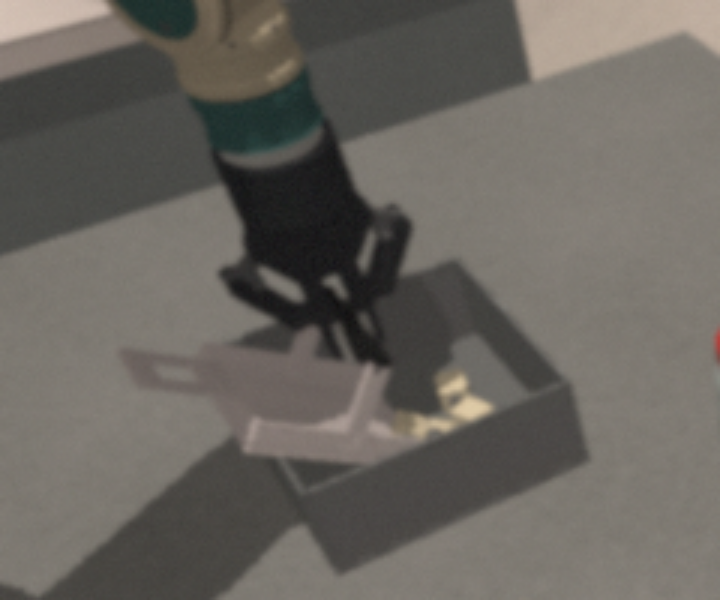

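View pics/w11.png

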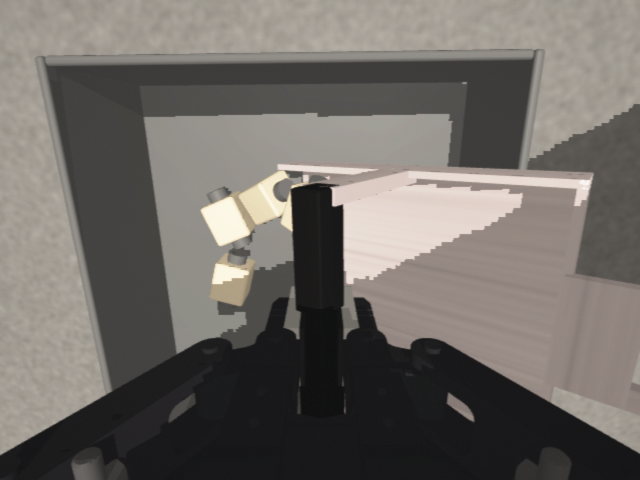

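Run:
```python
from h import *
p=snap('wrist');E=np.array(p['extrinsics']);print(np.round(E,3))
def wy(u,v,y):
    d=E[:3,:3]@np.array([(u-p['cx'])/p['fx'],(v-p['cy'])/p['fy'],1]);o=E[:3,3];return o+d*(y-o[1])/d[1]
for y in (.4295,):
    a,b,c=wy(278,164,y),wy(591,175,y),wy(320,187,y-.0);print(a,b,c,np.degrees(np.arctan2(b[2]-a[2],a[0]-b[0])),np.linalg.norm(a-b))
s=ctrl.read_state();print(s['ft_force'],s['ft_torque'])
```

```text
[[-0.999  0.01   0.04   0.421]
 [ 0.021  0.956  0.293  0.301]
 [-0.035  0.293 -0.955  0.236]
 [ 0.     0.     0.     1.   ]]
[ 0.62319202  0.4295     -1.09268519] [-0.19651872  0.4295     -0.68272693] [ 0.45370222  0.4295     -0.56493528] 26.570803913408895 0.9165104863492225
[20.26126583 -6.95500463 19.15409076] [-1.18259708 -3.40476674  0.08827823]
```

Run:
```python
from h import *
p=snap('wrist');E=np.array(p['extrinsics'])
def wy(u,v,y):
    d=E[:3,:3]@np.array([(u-p['cx'])/p['fx'],(v-p['cy'])/p['fy'],1]);o=E[:3,3];return o+d*(y-o[1])/d[1]
for y in (.3195,.318,.316,.314):
    a,b=wy(278,165,y),wy(591,174,y);print(y,a,b,np.degrees(np.arctan2(b[2]-a[2],a[0]-b[0])),np.linalg.norm(a-b))
```

```text
0.3195 [0.44897167 0.3195     0.05204056] [0.33158709 0.3195     0.10278788] 23.379637506949052 0.1278844353866185
0.318 [0.44666684 0.318      0.06716758] [0.33894291 0.318      0.11373844] 23.379637506949038 0.11735966315257718
0.316 [0.44359373 0.316      0.08733693] [0.34875066 0.316      0.12833918] 23.37963750694907 0.10332663350718864
0.314 [0.44052062 0.314      0.10750628] [0.35855841 0.314      0.14293992] 23.379637506949056 0.0892936038618002
```

Run:
```python
from h import *
p=snap('side');E=np.array(p['extrinsics'])
def wy(u,v,y):
    d=E[:3,:3]@np.array([(u-p['cx'])/p['fx'],(v-p['cy'])/p['fy'],1]);o=E[:3,3];return o+d*(y-o[1])/d[1]
f=lambda a,b:(20+a/3,60+b/3)
for n,a,b,y in [('reartop',248,420,.3195),('frontwall',400,437,.3195),('posttop',378,365,.3195),('postbase',352,432,.3195),('tabL',145,387,.3525),('tabR',120,350,.3965)]:
    print(n,wy(*f(a,b),y))
c=cv2.resize(p['color'][150:230,50:170],None,fx=6,fy=6,interpolation=cv2.INTER_CUBIC);cv2.imwrite('pics/s12.png',c[...,::-1])
```

```text
reartop [0.33486464 0.3195     0.11812071]
frontwall [0.42305343 0.3195     0.05474931]
posttop [0.42556874 0.3195     0.11970226]
postbase [0.39341766 0.3195     0.07568462]
tabL [0.28977617 0.3525     0.14767696]
tabR [0.28807509 0.3965     0.15130801]
```

View pics/s12.png

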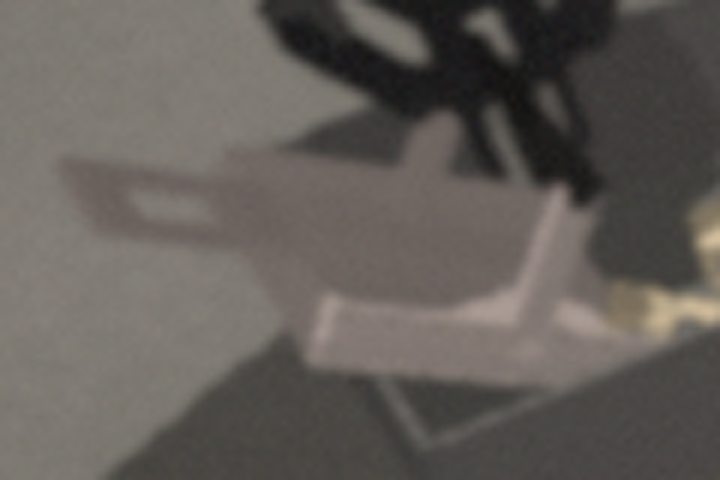

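{"api": "move_arm", "payload": {"moves": [{"delta_pos": [0,0,0.01],"yaw": 0,"claw": 255},{"delta_pos": [0,0,0.02],"yaw": 0,"claw": 255},{"delta_pos": [0,0,0.03],"yaw": 0,"claw": 255},{"delta_pos": [0,0,0.03],"yaw": 0,"claw": 255},{"delta_pos": [0,0,0.02],"yaw": 0,"claw": 255},{"delta_pos": [0,0,0],"yaw": 0,"claw": 255}]}}

```text
clock: 25.55
ee_pos: [0.4112, 0.371, 0.1968]
ee_rot: [[-0.017, -1.0, 0.005], [-1.0, 0.017, 0.004], [-0.004, -0.005, -1.0]]
ft_force: [-0.1, 0.2, -1.9]
gripper_width: 0.128
```

Run:
```python
from h import *
p=snap('side');c=cv2.resize(p['color'][60:260,20:260],None,fx=3,fy=3);cv2.imwrite('pics/s13.png',c[...,::-1]);snap('wrist','w13.png')
```

```text
(no output)
```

View pics/s13.png

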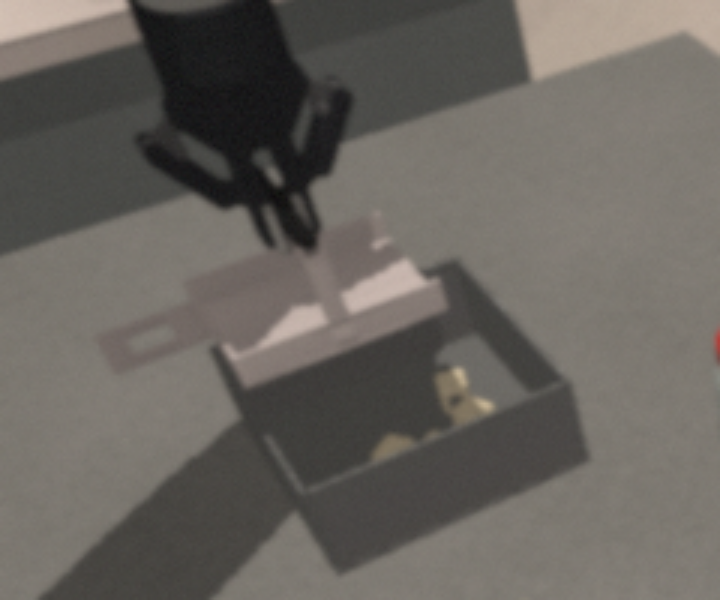

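View pics/w13.png

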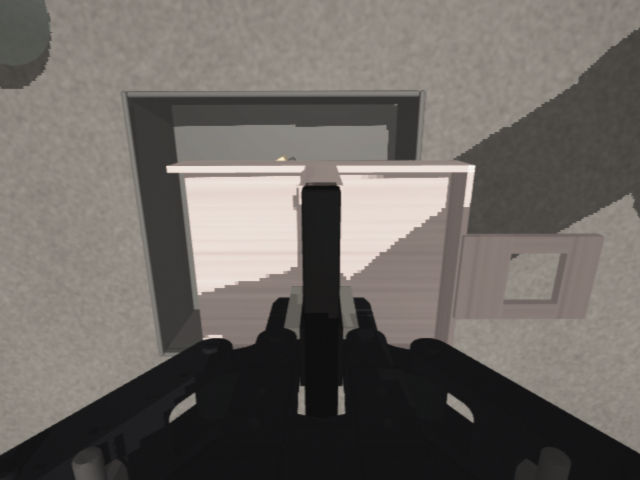

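{"api": "move_arm", "payload": {"moves": [{"delta_pos": [0.002,-0.02,0],"yaw": 0,"claw": 255},{"delta_pos": [0.003,-0.04,0],"yaw": 0,"claw": 255},{"delta_pos": [0.003,-0.05,0],"yaw": 0,"claw": 255},{"delta_pos": [0.003,-0.05,0],"yaw": 0,"claw": 255},{"delta_pos": [0.003,-0.05,0],"yaw": 0,"claw": 255},{"delta_pos": [0.003,-0.05,0],"yaw": 0,"claw": 255},{"delta_pos": [0.003,-0.05,0],"yaw": 0,"claw": 255},{"delta_pos": [0.003,-0.05,0],"yaw": 0,"claw": 255},{"delta_pos": [0.003,-0.05,0],"yaw": 0,"claw": 255},{"delta_pos": [0.003,-0.05,0],"yaw": 0,"claw": 255},{"delta_pos": [0.003,-0.05,0],"yaw": 0,"claw": 255},{"delta_pos": [0.003,-0.05,0],"yaw": 0,"claw": 255},{"delta_pos": [0.003,-0.05,0],"yaw": 0,"claw": 255},{"delta_pos": [0.003,-0.05,0],"yaw": 0,"claw": 255},{"delta_pos": [0.003,-0.04,0],"yaw": 0,"claw": 255},{"delta_pos": [0,-0.035,0],"yaw": 0,"claw": 255},{"delta_pos": [0,-0.015,0],"yaw": 0,"claw": 255},{"delta_pos": [0,0,0],"yaw": 0,"claw": 255},{"delta_pos": [0,0,0],"yaw": 0,"claw": 255}]}}

```text
clock: 28.02
ee_pos: [0.4526, -0.3788, 0.1933]
ee_rot: [[-0.016, -1.0, -0.001], [-1.0, 0.016, 0.002], [-0.002, 0.001, -1.0]]
ft_force: [-0.1, 0.4, -1.9]
gripper_width: 0.129
```

Run:
```python
from h import *
snap('wrist','w14.png');snap('top','t14.png');print(ctrl.read_state()['joint_positions'])
```

```text
[-8.06180855e-01  2.38468579e-01 -1.56533179e-01  1.17677571e+00
  2.57657977e-04 -2.36180585e+00]
```

View pics/t14.png

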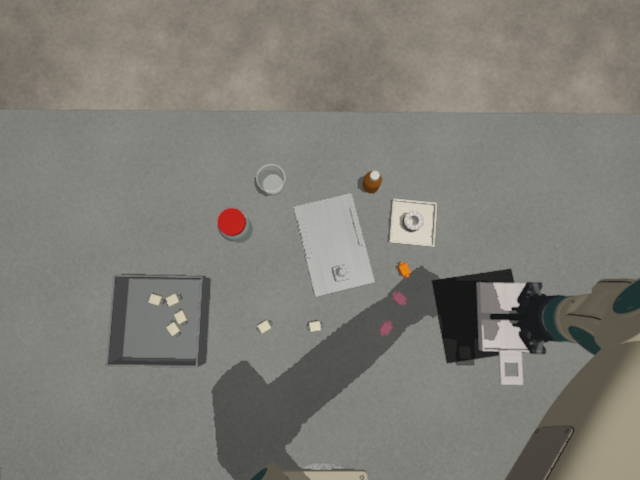

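{"api": "move_arm", "payload": {"moves": [{"delta_pos": [0.002,0,-0.035],"yaw": 0,"claw": 255},{"delta_pos": [0,0,-0.035],"yaw": 0,"claw": 255},{"delta_pos": [0,0,-0.03],"yaw": 0,"claw": 255},{"delta_pos": [0,0,-0.02],"yaw": 0,"claw": 255},{"delta_pos": [0,0,-0.008],"yaw": 0,"claw": 255},{"delta_pos": [0,0,0],"yaw": 0,"claw": 255},{"delta_pos": [0,0,-0.003],"yaw": 0,"claw": 255},{"delta_pos": [0,0,0],"yaw": 0,"claw": 255}]}}

```text
clock: 29.12
ee_pos: [0.4556, -0.3808, 0.0636]
ee_rot: [[-0.016, -1.0, 0.001], [-1.0, 0.016, -0.001], [0.001, -0.001, -1.0]]
ft_force: [0.6, -0.4, -2.2]
gripper_width: 0.129
```

{"api": "move_arm", "payload": {"moves": [{"delta_pos": [0,0,-0.002],"yaw": 0,"claw": 255},{"delta_pos": [0,0,-0.001],"yaw": 0,"claw": 255},{"delta_pos": [0,0,0],"yaw": 0,"claw": 255}]}}

```text
clock: 29.5
ee_pos: [0.455, -0.3803, 0.0597]
ee_rot: [[-0.017, -1.0, -0.0], [-1.0, 0.017, 0.0], [-0.0, 0.0, -1.0]]
ft_force: [-0.9, 0.2, -1.7]
gripper_width: 0.126
```

{"api": "move_arm", "payload": {"moves": [{"delta_pos": [0,0,-0.002],"yaw": 0,"claw": 255},{"delta_pos": [0,0,0],"yaw": 0,"claw": 255}]}}

```text
clock: 29.75
ee_pos: [0.455, -0.3802, 0.0576]
ee_rot: [[-0.016, -1.0, -0.0], [-1.0, 0.016, 0.0], [-0.0, 0.0, -1.0]]
ft_force: [0.1, -0.2, -1.7]
gripper_width: 0.129
```

{"api": "move_arm", "payload": {"moves": [{"delta_pos": [0,0,-0.002],"yaw": 0,"claw": 255},{"delta_pos": [0,0,0],"yaw": 0,"claw": 255}]}}

```text
clock: 30.0
ee_pos: [0.4554, -0.3808, 0.0564]
ee_rot: [[-0.017, -1.0, 0.0], [-1.0, 0.017, -0.001], [0.001, -0.0, -1.0]]
ft_force: [-0.9, -0.2, 2.0]
gripper_width: 0.127
```

Run:
```python
from h import *
snap('wrist','w15.png');snap('side','s15.png')
```

```text
(no output)
```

View pics/s15.png

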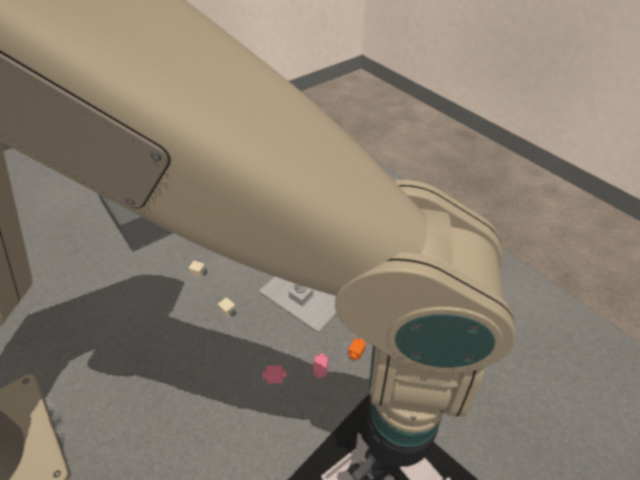

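{"api": "move_arm", "payload": {"moves": [{"delta_pos": [0,0,0],"yaw": 0,"claw": 100},{"delta_pos": [0,0,0],"yaw": 0,"claw": 100},{"delta_pos": [0,0,0],"yaw": 0,"claw": 100},{"delta_pos": [0,0,0.03],"yaw": 0,"claw": 100},{"delta_pos": [0,0,0.05],"yaw": 0,"claw": 100},{"delta_pos": [0,0,0.05],"yaw": 0,"claw": 0},{"delta_pos": [0,0,0.02],"yaw": 0,"claw": 0},{"delta_pos": [0,0,0],"yaw": 0,"claw": 0}]}}

```text
clock: 31.1
ee_pos: [0.4563, -0.3815, 0.2081]
ee_rot: [[-0.016, -1.0, 0.003], [-1.0, 0.016, -0.003], [0.003, -0.003, -1.0]]
ft_force: [-0.0, 0.2, -0.0]
gripper_width: 0.998
```

Run:
```python
from h import *
snap('wrist','w16.png');p=snap('top')
im=p['color'];hs=cv2.cvtColor(im,cv2.COLOR_RGB2HSV)
s=((hs[...,0]<35)&(hs[...,1]>25)&(hs[...,2]>150)).astype(np.uint8)
n,l,st,ce=cv2.connectedComponentsWithStats(s)
for i in range(1,n):
    if 30<st[i,4]<300: print(ce[i],st[i,4],w(p,*ce[i],.02)[:2],rect(p,(l==i).astype(np.uint8),.02))
c=cv2.resize(im[300:350,240:340],None,fx=7,fy=7,interpolation=cv2.INTER_CUBIC);cv2.imwrite('pics/c16.png',c[...,::-1])
print(ctrl.read_state()['ee_pos'])
```

```text
[97.31578947 77.49122807] 57 [1.05192886 0.5764573 ] ((1052.5010986328125, 579.1861572265625), (34.265804290771484, 18.677682876586914), 14.725245475769043)
[440.76170213  80.9106383 ] 235 [ 1.05029419 -0.30373276] ((1051.591796875, -305.5735778808594), (58.105979919433594, 54.19090270996094), 42.084964752197266)
[584.          86.26623377] 154 [ 1.03873752 -0.6746587 ] ((1036.1922607421875, -676.613525390625), (48.73020935058594, 39.218238830566406), 35.28857421875)
[212.79452055  95.28767123] 73 [1.00599685 0.28050698] ((1006.1723022460938, 278.82733154296875), (23.314924240112305, 28.33409309387207), 62.578556060791016)
[404.296 268.672] 125 [ 0.56486488 -0.197353  ] ((565.7994384765625, -197.6343231201172), (36.476932525634766, 22.9853458404541), 25.517173767089844)
[154.42727273 299.16363636] 110 [0.4905679  0.39825171] ((490.627685546875, 398.22491455078125), (27.032920837402344, 21.952360153198242), 72.08934020996094)
[172.04672897 299.4953271 ] 107 [0.4898813  0.35661029] ((489.878662109375, 356.718994140625), (22.36936378479004, 26.8031063079834), 23.742403030395508)
[179.91964286 316.89285714] 112 [0.44922626 0.33596709] ((449.1666259765625, 335.8488464355469), (26.60410499572754, 22.629779815673828), 29.14200782775879)
[264.  326.5] 110 [0.4272493 0.1374707] ((427.27740478515625, 137.46290588378906), (22.151939392089844, 26.479543685913086), 30.914152145385742)
[314.64864865 326.00900901] 111 [0.4285679  0.01813697] ((428.6675109863281, 18.12317657470703), (22.53481674194336, 26.3598575592041), 9.377791404724121)
[172.5045045  328.68468468] 111 [0.42188216 0.35194582] ((421.8846435546875, 351.79803466796875), (26.174514770507812, 22.454259872436523), 37.94081497192383)
[ 0.45468945 -0.37990874  0.20477257]
```

View pics/w16.png

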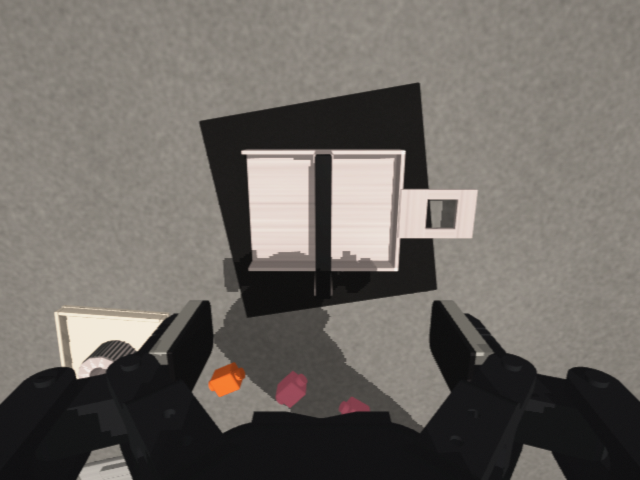

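View pics/c16.png

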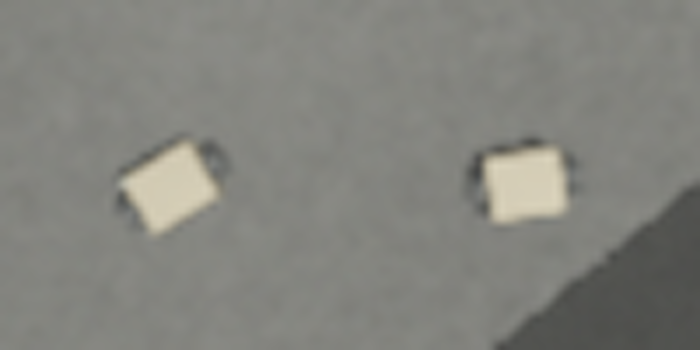

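{"api": "move_arm", "payload": {"moves": [{"delta_pos": [-0.001,0.02,0],"yaw": 5,"claw": 0},{"delta_pos": [-0.002,0.04,0],"yaw": 5,"claw": 0},{"delta_pos": [-0.003,0.05,0],"yaw": 0,"claw": 0},{"delta_pos": [-0.004,0.05,0],"yaw": 0,"claw": 0},{"delta_pos": [-0.004,0.05,0],"yaw": 0,"claw": 0},{"delta_pos": [-0.004,0.05,0],"yaw": 0,"claw": 0},{"delta_pos": [-0.004,0.05,0],"yaw": 0,"claw": 0},{"delta_pos": [-0.003,0.05,0],"yaw": 0,"claw": 0},{"delta_pos": [-0.001,0.026,0],"yaw": 0,"claw": 0},{"delta_pos": [0,0.012,0],"yaw": 0,"claw": 0},{"delta_pos": [0,0,-0.04],"yaw": 0,"claw": 0},{"delta_pos": [0,0,0],"yaw": 0,"claw": 0}]}}

```text
clock: 32.7
ee_pos: [0.4256, 0.0177, 0.1624]
ee_rot: [[0.157, -0.988, -0.009], [-0.988, -0.157, 0.001], [-0.002, 0.008, -1.0]]
ft_force: [-0.9, -1.0, 0.8]
gripper_width: 1.003
```

```bash
cat >> h.py <<'E'
def carts(p,z=.022,vmin=110):
    hs=cv2.cvtColor(p['color'],cv2.COLOR_RGB2HSV)
    for r in ctrl.masks_of(p,'cart1'):
        m=r['pixels']; 
        if m.sum()<20: continue
        s=(m&(hs[...,0]>15)&(hs[...,0]<35)&(hs[...,1]>30)).astype(np.uint8)
        h=np.median(hs[m],axis=0)
        if s.sum()<15: print(round(r['score'],2),r['box'],h,'no cream');continue
        R=rect(p,s,z); print(round(r['score'],2),np.round(r['box']),h,'xy',np.round(R[0],1),np.round(R[1],1),round(R[2],1))
E
python3 - <<'E'
from h import *
p=snap('wrist','w17.png');carts(p);s=ctrl.read_state();print(s['ee_pos'],s['ee_rot'][:,0],s['joint_positions'])
E
```

```text
0.88 [346.1, 0.1, 43.2, 20.1] [175. 128. 136.] no cream
[0.42861975 0.01717843 0.16544825] [ 1.56516626e-01 -9.87675263e-01 -3.48227730e-04] [-1.10742020e-01 -2.52564240e-02 -5.17427634e-01  1.08066041e+00
 -1.97586331e-04 -1.83870132e+00]
```

View pics/w17.png

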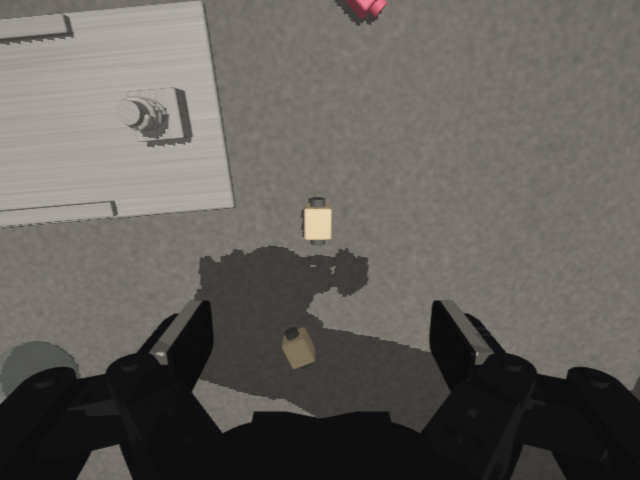

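Run:
```python
from h import *
p=snap('wrist');print(w(p,318,223,.022),w(p,299,348,.022),w(p,318,221,.011))
s=ctrl.read_state();print(s['ee_pos'])
```

```text
[0.43071938 0.01712051 0.022     ] [0.42979519 0.13209707 0.022     ] [0.430606   0.01819064 0.011     ]
[0.42957178 0.0170675  0.16633456]
```

{"api": "move_arm", "payload": {"moves": [{"delta_pos": [0.0005,0.0005,-0.05],"yaw": 0,"claw": 0},{"delta_pos": [0,0,-0.05],"yaw": 0,"claw": 0},{"delta_pos": [0,0,-0.04],"yaw": 0,"claw": 60},{"delta_pos": [0,0,-0.022],"yaw": 0,"claw": 100},{"delta_pos": [0,0,0],"yaw": 0,"claw": 140},{"delta_pos": [0,0,0],"yaw": 0,"claw": 255},{"delta_pos": [0,0,0],"yaw": 0,"claw": 255},{"delta_pos": [0,0,0],"yaw": 0,"claw": 255},{"delta_pos": [0,0,0],"yaw": 0,"claw": 255},{"delta_pos": [0,0,0.03],"yaw": 0,"claw": 255},{"delta_pos": [0,0,0.05],"yaw": 0,"claw": 255},{"delta_pos": [0,0,0.05],"yaw": 0,"claw": 255},{"delta_pos": [0,0,0],"yaw": 0,"claw": 255}]}}

```text
clock: 34.48
ee_pos: [0.4338, 0.0177, 0.1386]
ee_rot: [[0.158, -0.987, 0.011], [-0.988, -0.158, -0.001], [0.003, -0.01, -1.0]]
ft_force: [0.8, 0.5, -0.7]
gripper_width: 0.239
```

Run:
```python
from h import *
p=snap('wrist','w18.png');p=snap('top','t18.png')
```

```text
(no output)
```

View pics/w18.png

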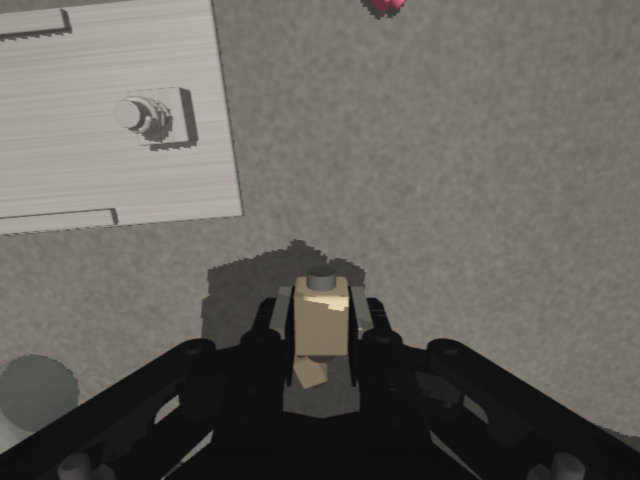

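{"api": "move_arm", "payload": {"moves": [{"delta_pos": [0,0.03,0],"yaw": 0,"claw": 255},{"delta_pos": [0,0.05,0],"yaw": 0,"claw": 255},{"delta_pos": [0,0.055,0],"yaw": -5,"claw": 255},{"delta_pos": [0,0.055,0],"yaw": -5,"claw": 255},{"delta_pos": [0,0.055,0],"yaw": 0,"claw": 255},{"delta_pos": [0,0.055,0],"yaw": 0,"claw": 255},{"delta_pos": [0,0.05,0],"yaw": 0,"claw": 255},{"delta_pos": [0,0.035,0],"yaw": 0,"claw": 255},{"delta_pos": [-0.005,0.017,0],"yaw": 0,"claw": 255},{"delta_pos": [0,0,-0.04],"yaw": 0,"claw": 255},{"delta_pos": [0,0,-0.045],"yaw": 0,"claw": 255},{"delta_pos": [0,0,0],"yaw": 0,"claw": 255},{"delta_pos": [0,0,0],"yaw": 0,"claw": 120},{"delta_pos": [0,0,0],"yaw": 0,"claw": 120},{"delta_pos": [0,0,0.05],"yaw": 0,"claw": 120},{"delta_pos": [0,0,0.06],"yaw": 0,"claw": 120},{"delta_pos": [0,0,0.03],"yaw": 0,"claw": 0}]}}

```text
clock: 36.7
ee_pos: [0.427, 0.4219, 0.1952]
ee_rot: [[-0.017, -1.0, 0.007], [-1.0, 0.017, 0.006], [-0.006, -0.007, -1.0]]
ft_force: [-0.2, -0.2, -0.2]
gripper_width: 0.723
```

Run:
```python
from h import *
p=snap('wrist','w19.png');s=ctrl.read_state();print(s['ee_pos'],s['joint_positions'])
p=snap('side','s19.png')
```

```text
[0.42845695 0.42306864 0.19872216] [ 6.71769149e-01  2.44824385e-01 -1.37521304e-01  1.17389175e+00
 -4.95638177e-05 -8.82481301e-01]
```

View pics/w19.png

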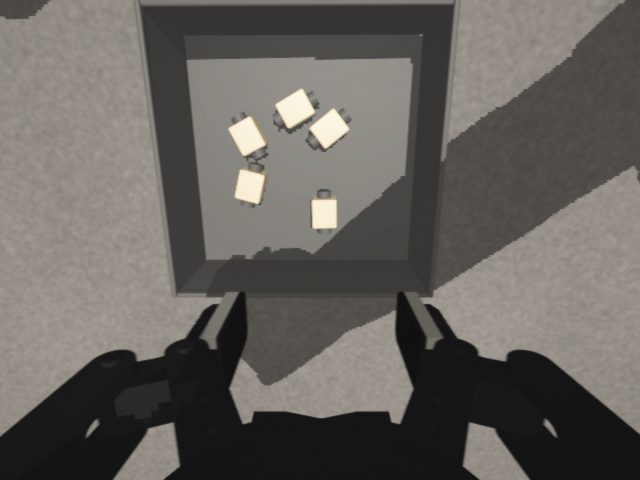

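View pics/s19.png

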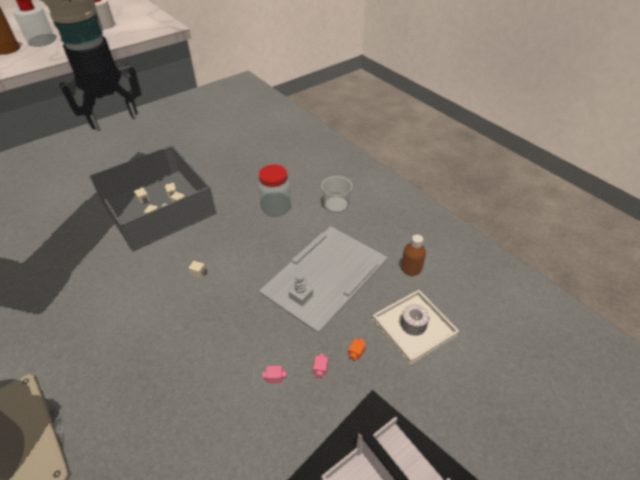

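{"api": "move_arm", "payload": {"moves": [{"delta_pos": [0,-0.025,0],"yaw": 8,"claw": 0},{"delta_pos": [0,-0.045,0],"yaw": 8,"claw": 0},{"delta_pos": [0,-0.05,0],"yaw": 8,"claw": 0},{"delta_pos": [0,-0.05,0],"yaw": 8,"claw": 0},{"delta_pos": [0,-0.05,0],"yaw": 0,"claw": 0},{"delta_pos": [0,-0.04,0],"yaw": 0,"claw": 0},{"delta_pos": [0,-0.025,0],"yaw": 0,"claw": 0},{"delta_pos": [0,0,-0.04],"yaw": 0,"claw": 0},{"delta_pos": [0,0,0],"yaw": 0,"claw": 0},{"delta_pos": [0,0,0],"yaw": 0,"claw": 0}]}}

```text
clock: 38.05
ee_pos: [0.4248, 0.1353, 0.1495]
ee_rot: [[0.516, -0.856, 0.0], [-0.856, -0.516, 0.0], [0.0, -0.0, -1.0]]
ft_force: [-0.5, -0.6, 0.5]
gripper_width: 1.003
```

Run:
```python
from h import *
p=snap('wrist','w20.png');carts(p);s=ctrl.read_state();print(s['ee_pos'],s['ee_rot'][:,0])
```

```text
[0.4257332  0.13561749 0.15022836] [ 0.51644885 -0.85631759  0.00087412]
```

View pics/w20.png

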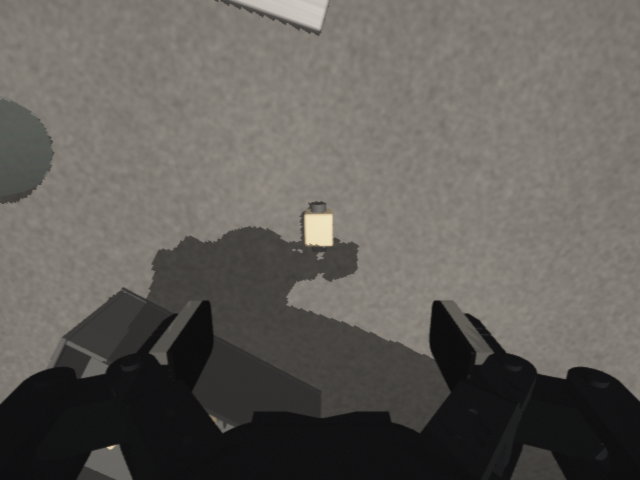

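Run:
```python
from h import *
p=snap('wrist');print(w(p,319,229,.022))
s=ctrl.read_state();print(s['ee_pos'])
```

```text
[0.42716069 0.13679592 0.022     ]
[0.4257848  0.13563049 0.1501992 ]
```

{"api": "move_arm", "payload": {"moves": [{"delta_pos": [0.0014,0.0012,-0.05],"yaw": 0,"claw": 0},{"delta_pos": [0,0,-0.05],"yaw": 0,"claw": 0},{"delta_pos": [0,0,-0.03],"yaw": 0,"claw": 60},{"delta_pos": [0,0,-0.016],"yaw": 0,"claw": 100},{"delta_pos": [0,0,0],"yaw": 0,"claw": 140},{"delta_pos": [0,0,0],"yaw": 0,"claw": 255},{"delta_pos": [0,0,0],"yaw": 0,"claw": 255},{"delta_pos": [0,0,0],"yaw": 0,"claw": 255},{"delta_pos": [0,0,0],"yaw": 0,"claw": 255},{"delta_pos": [0,0,0.03],"yaw": 0,"claw": 255},{"delta_pos": [0,0,0.05],"yaw": 0,"claw": 255},{"delta_pos": [0,0,0.05],"yaw": 0,"claw": 255},{"delta_pos": [0,0,0],"yaw": 0,"claw": 255}]}}

```text
clock: 39.83
ee_pos: [0.43, 0.137, 0.1374]
ee_rot: [[0.516, -0.857, 0.01], [-0.857, -0.516, 0.002], [0.004, -0.009, -1.0]]
ft_force: [0.8, 0.7, -0.5]
gripper_width: 0.246
```

Run:
```python
from h import *
p=snap('wrist','w21.png')
```

```text
(no output)
```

View pics/w21.png

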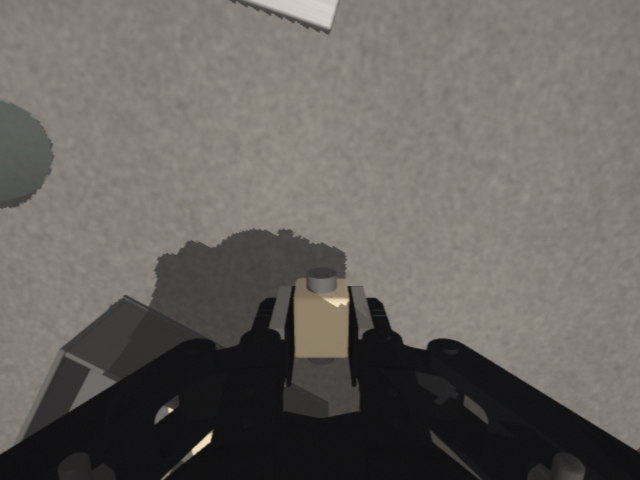

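{"api": "move_arm", "payload": {"moves": [{"delta_pos": [-0.005,0.03,0],"yaw": -8,"claw": 255},{"delta_pos": [-0.01,0.045,0],"yaw": -8,"claw": 255},{"delta_pos": [-0.01,0.05,0],"yaw": -8,"claw": 255},{"delta_pos": [-0.005,0.035,0],"yaw": -8,"claw": 255},{"delta_pos": [-0.001,0.013,0],"yaw": 0,"claw": 255},{"delta_pos": [0,0,-0.04],"yaw": 0,"claw": 255},{"delta_pos": [0,0,-0.045],"yaw": 0,"claw": 255},{"delta_pos": [0,0,0],"yaw": 0,"claw": 255},{"delta_pos": [0,0,0],"yaw": 0,"claw": 120},{"delta_pos": [0,0,0],"yaw": 0,"claw": 120},{"delta_pos": [0,0,0.05],"yaw": 0,"claw": 120},{"delta_pos": [0,0,0.06],"yaw": 0,"claw": 120},{"delta_pos": [0,0,0.03],"yaw": 0,"claw": 0},{"delta_pos": [0,0.04,0.03],"yaw": 0,"claw": 0},{"delta_pos": [0,0.05,0.02],"yaw": 0,"claw": 0},{"delta_pos": [0,0.05,0.02],"yaw": 0,"claw": 0},{"delta_pos": [0,0.05,0],"yaw": 0,"claw": 0},{"delta_pos": [0,0,0],"yaw": 0,"claw": 0}]}}

```text
clock: 42.12
ee_pos: [0.3954, 0.5026, 0.2596]
ee_rot: [[-0.013, -1.0, 0.003], [-1.0, 0.013, 0.003], [-0.003, -0.003, -1.0]]
ft_force: [-0.1, -0.8, 0.0]
gripper_width: 1.0
```

Run:
```python
from h import *
p=snap('top','t22.png');snap('side','s22.png');snap('wrist','w22.png')
carts(p); print(ctrl.read_state()['ee_pos'])
```

```text
0.69 [174. 311.  10.  12.] [ 23.  40. 199.] xy [450.2 334. ] [27.1 22.6] 46.7
0.61 [148. 295.  18.  11.] [ 23.  40. 178.] xy [489.9 395.2] [31.7 21.9] 72.1
0.57 [166. 322.  16.  13.] [ 23.   40.  194.5] xy [423.  349.8] [27.8 25.2] 36.0
0.54 [163. 296.  16.   7.] [ 23.  40. 198.] xy [488.6 354.3] [22.4 28.8] 24.6
0.48 [400. 263.   8.  13.] [ 16. 224. 207.] xy [ 561.7 -197.9] [26.6 16.4] 25.4
0.38 [456.1, 284.4, 59.0, 89.9] [ 11.  15. 188.] no cream
[0.39504764 0.49823751 0.25847246]
```

View pics/t22.png

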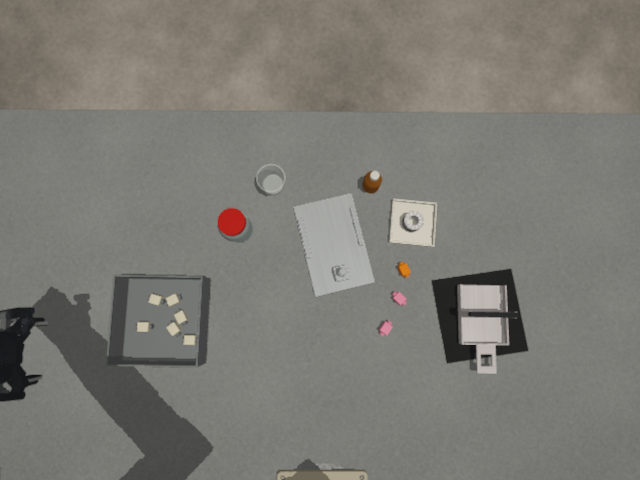

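View pics/w22.png

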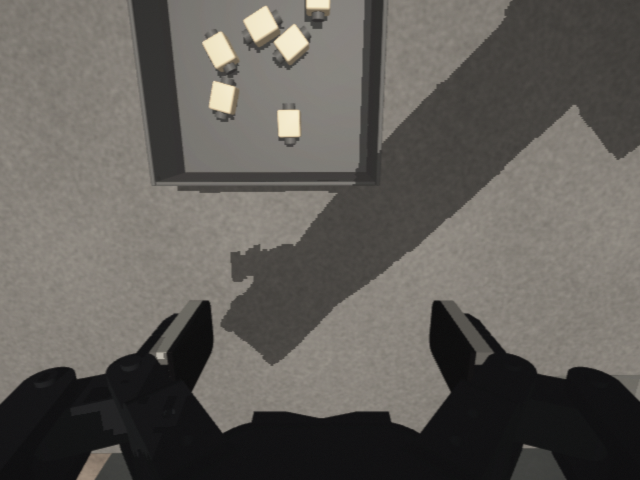

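View pics/s22.png

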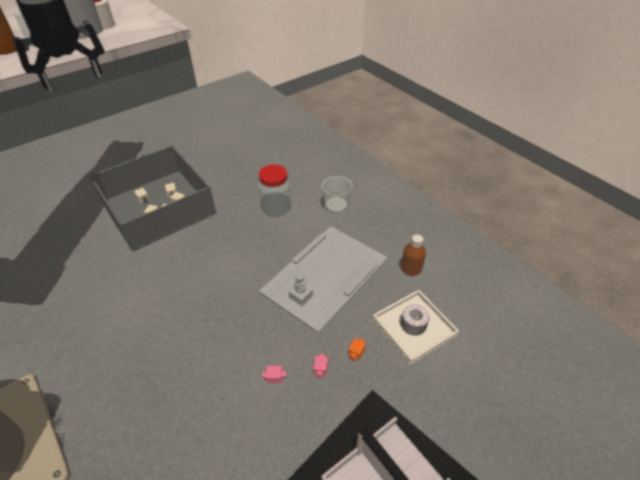

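{"api": "move_arm", "payload": {"moves": [{"delta_pos": [0.02,-0.01,0.02],"yaw": 0,"claw": 0},{"delta_pos": [0.04,-0.02,0.03],"yaw": 0,"claw": 0},{"delta_pos": [0.05,-0.02,0],"yaw": 0,"claw": 0},{"delta_pos": [0.05,-0.02,0],"yaw": 0,"claw": 0},{"delta_pos": [0.04,-0.02,0],"yaw": 0,"claw": 0},{"delta_pos": [0.03,-0.01,0],"yaw": 0,"claw": 0},{"delta_pos": [0,0,0],"yaw": 0,"claw": 0},{"delta_pos": [0,0,0],"yaw": 0,"claw": 0}]}}

```text
clock: 43.32
ee_pos: [0.6245, 0.3983, 0.3081]
ee_rot: [[-0.017, -1.0, -0.001], [-1.0, 0.017, -0.0], [0.0, 0.001, -1.0]]
ft_force: [-0.4, -0.7, -0.1]
gripper_width: 0.996
```

Run:
```python
from h import *
p=snap('wrist','w23.png');p=snap('top','t23.png')
c=cv2.resize(p['color'][140:400,380:560],None,fx=2.2,fy=2.2,interpolation=cv2.INTER_CUBIC);cv2.imwrite('pics/c23.png',c[...,::-1])
g=cv2.cvtColor(p['color'],cv2.COLOR_RGB2GRAY)
# bar center & nut centre
m=best(p,'nut');
if m is not None: M=cv2.moments(m,True);print('nut',w(p,M['m10']/M['m00'],M['m01']/M['m00'],.025))
```

```text
nut [ 0.68011997 -0.21711377  0.025     ]
```

View pics/w23.png

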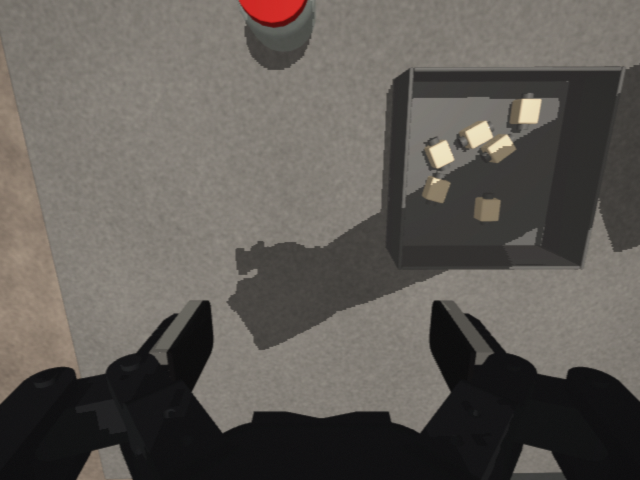

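View pics/c23.png

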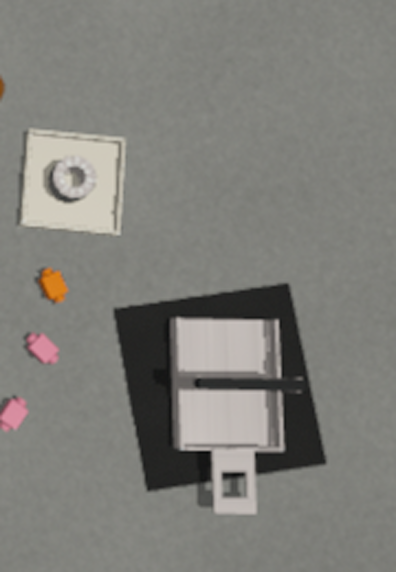

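Run:
```python
from h import *
print(ctrl.close_job())
```

```text
the job is handed in; nothing more can be done
None
```

The job is done and handed in at about 43 s on the robot's clock (limit 208 s); no verdict was reported.

- **Nut:** I unscrewed it in one grip of about 340°, lifted it off the stud and set it down in the dish. It lies flat, within about 5 mm of the dish's middle.
- **Tipping:** The moves cannot tilt the tool, so I held the tray by its bar and pressed its underside on the bin's near rim until it pivoted in the jaws. I measured the tilt as about 36° in the side picture and held it for more than half a second. A second measurement, from the wrist picture, gave only about 23°. I took the side value because the wrist view is nearly edge-on there, and two separate edges in the side picture agreed.
- **Tray:** All 4 cartridges slid into the bin. The empty tray now stands upright near the middle of the mat.
- **Strays:** I found only two on the bench and put both in the bin. The last pictures show 6 cartridges in the bin, with none left in the tray or on the bench.
- **Left alone:** The jar, beaker, brown bottle and the orange and pink look-alikes look unmoved, and the arm ended clear of everything.

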